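# Put the batch plates and the sounding hammer away in the cellar's kit drawer

### The job

Clear the ripening board: put every steel batch plate that lies on it into the wide compartment of the open drawer; the plates are too thin to pick up as they lie between the battens, so slide each out past the board's front edge to get a grip on it. Then take the sounding hammer at its balance point, carry it level to the drawer and lay it in the narrow compartment, and finally push the drawer fully home past its catch. Leave the cheeses and the jar where they are.

Things in the scene. Friction and masses are not known exactly. Their poses are not given: they have to be found in the camera images.
- board: fixed wooden board on bearers. Origin: middle of its front edge (towards robot), at table height; x inward over the board, y along the edge, z up. x 0 to 320, y -150 to 150 mm, top 62, underside 35 mm above the table; bearers start 50 mm behind the edge. Battens 6 mm high (x 12 to 172) leave three lanes 58 mm wide along x at y = -88, 0, 88; cheeses behind them (x > 179)
- plate1_mid (a point): thin stainless batch plate, 120 (its x) x 50 (y) x 3 (z) mm, about 120 g, dark dot near one end; this point is its centre. Lies flat in a lane of the board, x along the lane, near end 22 to 52 mm behind the front edge, lower than the battens beside it, so fingers cannot get at its sides there; it slides easily (friction 0.15) under a fingertip pressing 5 to 8 N. One of the three may be absent
- plate2_mid (a point): thin stainless batch plate, 120 (its x) x 50 (y) x 3 (z) mm, about 120 g, dark dot near one end; this point is its centre. Lies flat in a lane of the board, x along the lane, near end 22 to 52 mm behind the front edge, lower than the battens beside it, so fingers cannot get at its sides there; it slides easily (friction 0.15) under a fingertip pressing 5 to 8 N. One of the three may be absent
- plate3_mid (a point): thin stainless batch plate, 120 (its x) x 50 (y) x 3 (z) mm, about 120 g, dark dot near one end; this point is its centre. Lies flat in a lane of the board, x along the lane, near end 22 to 52 mm behind the front edge, lower than the battens beside it, so fingers cannot get at its sides there; it slides easily (friction 0.15) under a fingertip pressing 5 to 8 N. One of the three may be absent
- hammer_balance (a point): balance point (centre of mass) of the sounding hammer, on its handle's axis (round, 18 mm), 14 mm above the table as it lies level. Its x runs along the handle to the heavy steel head, z up. Head: 28 (x) x 56 (y) x 28 mm, from x = +23 to +51 mm; the other way the handle ends in a 28 mm pommel at x = -126 mm. About 0.26 kg. Lies on the table between board and drawer unit
- drawer (a joint): how far the drawer has been pushed in, m: 0 = fully out, 0.005 to 0.025 at the start, 0.235 = home at its stop. It slides with a friction of 1 to 2 N; in its last 15 mm it must be pushed over a sprung ball catch (about 5 N) until it meets the stop, where the catch keeps it
- drawer_wide (a point): floor centre of the drawer's wide compartment (inside 205 along x, 144 mm along y), 17 mm above the table; moves with the drawer. x points into the unit (the way it is pushed home), y left, z up. Above the floor: side and back walls 40 mm, divider 27, front panel 56; nothing higher than 45 mm passes into the unit. Open as at the start it is clear of the unit (top 80 mm above table)
- drawer_narrow (a point): floor centre of the drawer's narrow compartment (inside 205 along x, 108 mm along y), beside the wide one on its -y side behind a 6 mm divider; same axes, heights and walls
- drawer_pull (a point): middle of the outer face of the steel pull bar (90 wide, 14 high, 10 mm thick) on the drawer's plywood front, 47 mm above the table: where to push. Same axes
- cheese1: cheese wheel, 112 mm across, 42 mm high, loose on the rear of the board; origin under its centre. Leave alone
- cheese2: another such cheese wheel. Leave alone
- jar: white jar, 60 mm across, 75 mm high, on the table beyond the hammer. Leave alone

How it is judged:
On the way, in this order (a step that is already met when the one before it is completed fails the run):
1. every plate lies in the wide compartment of the open drawer (x of plate1_mid in the frame of drawer_wide between -0.1 and 0.1 m and y of plate1_mid in the frame of drawer_wide between -0.07 and 0.07 m and z of plate1_mid in the frame of drawer_wide between -0.004 and 0.028 m and x of plate2_mid in the frame of drawer_wide between -0.1 and 0.1 m and y of plate2_mid in the frame of drawer_wide between -0.07 and 0.07 m and z of plate2_mid in the frame of drawer_wide between -0.004 and 0.028 m and x of plate3_mid in the frame of drawer_wide between -0.1 and 0.1 m and y of plate3_mid in the frame of drawer_wide between -0.07 and 0.07 m and z of plate3_mid in the frame of drawer_wide between -0.004 and 0.028 m and value of joint drawer below 0.08 m), for 0.2 s.
2. the hammer is carried level (within 14 degrees) over the narrow compartment, above the drawer's sides (x of hammer_balance in the frame of drawer_narrow between -0.12 and 0.12 m and y of hammer_balance in the frame of drawer_narrow between -0.06 and 0.06 m and z of hammer_balance in the frame of drawer_narrow above 0.045 m and angle between hammer_balance's own x axis and vertical between 1.321 and 1.821 rad), for 0.1 s.
3. the hammer lies in the narrow compartment, let go, with the drawer still open (x of hammer_balance in the frame of drawer_narrow between -0.1 and 0.1 m and y of hammer_balance in the frame of drawer_narrow between -0.052 and 0.052 m and z of hammer_balance in the frame of drawer_narrow between 0 and 0.026 m and value of joint drawer below 0.08 m and contact force between the fingers and hammer below 0.1 N), for 0.2 s.
At the end, for the whole second after the job is handed in: every plate present lies in the wide compartment and the hammer lies level (within 11 degrees) in the narrow one, all below the drawer's rim, and the drawer is home: within 3 mm of its stop (x of plate1_mid in the frame of drawer_wide between -0.1 and 0.1 m and y of plate1_mid in the frame of drawer_wide between -0.07 and 0.07 m and z of plate1_mid in the frame of drawer_wide between -0.004 and 0.028 m and x of plate2_mid in the frame of drawer_wide between -0.1 and 0.1 m and y of plate2_mid in the frame of drawer_wide between -0.07 and 0.07 m and z of plate2_mid in the frame of drawer_wide between -0.004 and 0.028 m and x of plate3_mid in the frame of drawer_wide between -0.1 and 0.1 m and y of plate3_mid in the frame of drawer_wide between -0.07 and 0.07 m and z of plate3_mid in the frame of drawer_wide between -0.004 and 0.028 m and x of hammer_balance in the frame of drawer_narrow between -0.1 and 0.1 m and y of hammer_balance in the frame of drawer_narrow between -0.052 and 0.052 m and z of hammer_balance in the frame of drawer_narrow between 0 and 0.026 m and angle between hammer_balance's own x axis and vertical between 1.371 and 1.771 rad and value of joint drawer above 0.232 m); the robot touches nothing.
It fails at once if a cheese is moved more than 30 mm (distance of cheese1 from where it was at the start of the episode above 0.03 m).
It fails at once if a cheese is moved more than 30 mm (distance of cheese2 from where it was at the start of the episode above 0.03 m).
It fails at once if the jar is moved more than 30 mm (distance of jar from where it was at the start of the episode above 0.03 m).
Of plate1, plate2, plate3 only 2 to 3 are there at a start; the rules pass over those that are not, and their reading is None.
At some moment in a run one of hammer may be knocked a few centimetres aside while the robot is not near it.
It also fails if it takes over 210 s, if anything falls off the work surface, if the arm or the gripper's body presses on something with over 40 N, if the wrist force passes 120 N, or if a joint passes its speed limit or range.

### The arm

A 7-joint arm with a two-finger parallel gripper is mounted at the origin on the work surface. World frame = base frame: x ahead of the robot, y to its left, z up, the work surface at z = 0. Lengths are in m, angles in rad, forces in N, time in s.
With the tool pointing down it reaches from about 0.425 to 0.925 m from the base axis. Payload 6.8 kg.
Tool frame: the origin (TCP) lies at the very end of the fingers, on their centre line; the grasp point (between the pads) lies 19 mm behind it (bot.grasp_offset is the distance from the TCP to the grasp point, in m); z points along the fingers, y is the direction in which the jaws open and shut (so a half turn about z gives the same grasp; the last joint's range is limited). The gripper opens to 85 mm and grips with 20 to 120 N. Pads are 22 mm wide; open, the fingers measure 114 mm over their backs; the gripper's body (76 mm by 85 mm) begins 54 mm behind the grasp point. The pads swing forward as they close: fully open they stand 13 mm farther back than shut.
Start: joints at [1.055, 0.477, 0.022, 1.555, -0.011, 1.109, -0.083], TCP at [0.268, -0.62, 0.194] pointing down, gripper open.
Joint ranges: [-2.96, 2.96], [-0.34, 2.1], [-1.41, 1.46], [0.24, 2.44], [-1.37, 4.51], [0.17, 1.92], [-2.96, 2.96]. Speed limits (rad/s): [2.39, 2.39, 3.14, 3.14, 3.14, 3.14, 3.14].

### API

Orientations are given as a unit quaternion [w, x, y, z].
In Python, from station import monitor, cams, bot, finder gives the robot as it stands.
- The arm moves only by the tool jog_arm, never from a script. Its argument "plan" is a list of rows, each an object of numbers: "x", "y", "z": the shift along the tool's x, y, z as a fraction of full scale; "wx", "wy", "wz": the turn, a rotation vector about the tool's x, y, z as a fraction of full scale. A call has 1 to 12 rows; each row is the pose to reach, as a shift and turn from the pose measured when the call began, along the tool's axes at that moment, turning the shorter way round; what a row does not reach only later rows make up. Full scale, the value 1, is 20 cm for a shift and 180 degrees for a turn. A row lasts 1/12 s, in which the tool goes at most 41.7 mm and 7.16 degrees, less where a joint would pass 70% of its speed; a pose out of reach is approached as far as the arm can. A call with a number of a shift or a turn outside -1 to 1 is refused whole. A call with a gripper value outside its range is refused whole. "hand" is the opening, from -1 (shut) to 1 (fully open), set as the call begins (left out, the last holds). The fingers move at their own pace and stop on an object; "grip_force" is the grip in N (left out, the last holds). Time passes only in rows, so rows that repeat a pose let the fingers close. It gives the time, the measured TCP pose, the force and the opening at its end, in the units of the state.
- monitor.get_obs(): the state, without advancing time (a new reading comes with each control period).
- cams.read_camera(name): name is "scene" or "top" or "wrist"; returns the picture (420x560x3 uint8, red, green, blue); there is no depth.
- cams.get_calibration(name): a dict with "fx", "fy", "cx", "cy" (pixels), "extrinsics" (4x4, takes a point from world to camera coordinates). Camera axes: x right, y down, z forward; pixel columns grow to the right and rows downward; lengths in m; the calibration is good to about 2 mm. A picture is of the moment at which its call begins: read the wrist's pose just before it. get_calibration takes no time and is no camera call; for the wrist camera it gives the pose at the moment of the call.
- bot.hand_in(): hands the job in, once; it reports no verdict.
Trained networks look in the newest picture that a camera, given by its name, has taken for a name from the list of things; names that differ only in an ending like _2 or _b are one class to them, and where a whole thing is asked for, a point or a joint stands for the part that bears it (a point fixed in the world has none). Each returns a list of dicts, best first, with "confidence" (0 to 1); they miss things now and then, are a little off and sometimes report something else, mostly with a low value. They report only what shows in the picture. A call takes as long as a camera call.
- finder.find_in(camera, target): "bbox" ([left, top, width, height] in pixels, round what is visible of it).
- finder.place_of(camera, target): "location" ([column, row] in pixels: a listed point, or the origin of a listed thing).
The state is a dict: "t": time; "q": joint angles; "joint_vel": joint speeds; "joint_torque": joint torques, N m; "eef_pos": TCP position; "tool_rot": TCP orientation; "contact_force": force on the tool from outside, world axes, zero at the start; "torque": the same for the moment, N m; "gripper_width": opening from 0.0 (shut) to 1.0 (fully open).
Only numpy, scipy, OpenCV 4.12 (cv2) and the standard library are available. Lean on these libraries where they do the work, as an engineer would, in place of code of your own. Each camera call takes 0.05 s, during which the arm holds its last target. There are 200 camera calls.

## Working session

There is one attempt and no reset: what is moved stays moved. The work goes in short steps, Python scripts to look and compute and a tool call to move; the robot and the scene stay as the last step left them, time stands still between calls to the robot, and variables do not carry over. Pictures are saved under pics/ and viewed, about 12 in all and at most 16, crops included, and the job is handed in when it is done.

Besides the shell and the picture viewer there is one more tool, called after "Request:" as name([rows], argument=value, ...), one row to a line, values as JSON. jog_arm: Moves the arm, as the interface text tells. Shift numbers are shares of 20 cm and turn numbers shares of 180 degrees, none past 1 either way. Its arguments: {"type":"object","properties":{"plan":{"type":"array","items":{"type":"object","properties":{"x":{"type":"number","minimum":-1,"maximum":1},"y":{"type":"number","minimum":-1,"maximum":1},"z":{"type":"number","minimum":-1,"maximum":1},"wx":{"type":"number","minimum":-1,"maximum":1},"wy":{"type":"number","minimum":-1,"maximum":1},"wz":{"type":"number","minimum":-1,"maximum":1}}}},"hand":{"type":"number"},"grip_force":{"type":"number"}},"required":["plan"]}

```bash
ls; mkdir -p pics; cat > h.py <<'E'
import numpy as np, cv2
from scipy.spatial.transform import Rotation as R
from station import monitor, cams, bot, finder
def ray(cam,px,z):
    c=cams.get_calibration(cam);E=np.array(c["extrinsics"])
    d=E[:3,:3].T@np.array([(px[0]-c["cx"])/c["fx"],(px[1]-c["cy"])/c["fy"],1]);o=-E[:3,:3].T@E[:3,3]
    return o+d*(z-o[2])/d[2]
def proj(cam,p):
    c=cams.get_calibration(cam);E=np.array(c["extrinsics"]);q=E[:3,:3]@p+E[:3,3]
    return q[0]/q[2]*c["fx"]+c["cx"],q[1]/q[2]*c["fy"]+c["cy"]
def st():
    o=monitor.get_obs();w,x,y,z=o["tool_rot"];return o,np.array(o["eef_pos"]),R.from_quat([x,y,z,w])
def snap(cam,name):
    im=cams.read_camera(cam);cv2.imwrite(f"pics/{name}.png",im[:,:,::-1].copy());return im
def rel(p,Rt=None):
    o,q,r=st();s=r.inv().apply(np.array(p)-q)/.2
    t=(r.inv()*Rt).as_rotvec()/np.pi if Rt is not None else np.zeros(3)
    return s.round(3),t.round(3)
def down(yaw): # tool z down, tool y axis (jaw) at world angle yaw
    y=np.array([np.cos(yaw),np.sin(yaw),0]);z=np.array([0,0,-1.]);x=np.cross(y,z)
    return R.from_matrix(np.c_[x,y,z])
E
python3 - <<'E'
from h import *
o,p,r=st();print(o);print(r.as_matrix().round(3))
for c in("top","scene"):
    snap(c,c+"0")
    k=cams.get_calibration(c);E=np.array(k["extrinsics"]);print(c,k["fx"],(-E[:3,:3].T@E[:3,3]).round(3))
    for n,z in dict(board=0,plate1_mid=.0635,hammer_balance=.014,drawer_wide=.017,drawer_narrow=.017,drawer_pull=.047,cheese1=.062,cheese2=.062,jar=0).items():
        for d in finder.place_of(c,n)[:4]:print(n,round(d["confidence"],2),np.round(d["location"]),ray(c,d["location"],z).round(3))
E
```

```text
pics
{'t': 0.0, 'q': array([ 1.05491037,  0.47775649,  0.02228579,  1.55644797, -0.01153196,
        1.10928843, -0.08311224]), 'joint_vel': array([-7.40170068e-04,  7.91059887e-05, -9.70918406e-05,  3.44328840e-04,
       -1.56219479e-03, -2.04277841e-03, -1.01554464e-03]), 'joint_torque': array([-8.81969172e-04, -5.96465063e+01,  1.60777062e+00, -2.81202793e+01,
        1.25588482e-02,  9.24082560e-03,  3.53737016e-05]), 'eef_pos': array([ 0.26745455, -0.61904077,  0.19305542]), 'tool_rot': array([-8.59998766e-04,  9.79280992e-01,  2.02504204e-01, -2.17213332e-04]), 'contact_force': array([-0.83759296, -0.04004462,  0.25400336]), 'torque': array([0.01291485, 0.01671246, 0.02299092]), 'gripper_width': 1.0023334534184116}
[[ 0.918  0.397 -0.001]
 [ 0.397 -0.918  0.002]
 [-0.    -0.002 -1.   ]]
top 379.3027425436837 [ 0.495 -0.     1.062]
board 0.72 [196. 254.] [0.45  0.244 0.   ]
hammer_balance 0.74 [290. 218.] [ 0.552 -0.019  0.014]
drawer_wide 0.94 [351. 218.] [ 0.555 -0.185  0.017]
drawer_narrow 0.67 [399. 211.] [ 0.575 -0.318  0.017]
drawer_pull 0.76 [379. 265.] [ 0.429 -0.252  0
[... 211 characters left out ...]
779 -0.017  0.   ]
scene 417.9483176065658 [1.244 0.031 0.59 ]
board 0.6 [385. 198.] [0.448 0.244 0.   ]
hammer_balance 0.72 [273. 218.] [ 0.553 -0.013  0.014]
hammer_balance 0.63 [134. 216.] [ 0.566 -0.313  0.014]
hammer_balance 0.61 [173. 171.] [ 0.386 -0.273  0.014]
drawer_wide 0.67 [194. 213.] [ 0.551 -0.186  0.017]
drawer_narrow 0.72 [132. 212.] [ 0.553 -0.322  0.017]
drawer_pull 0.91 [174. 170.] [ 0.431 -0.256  0.047]
drawer_pull 0.25 [439. 202.] [0.518 0.339 0.047]
cheese1 0.77 [363. 246.] [0.679 0.159 0.062]
cheese1 0.66 [447. 255.] [0.694 0.308 0.062]
cheese2 0.77 [363. 246.] [0.679 0.159 0.062]
cheese2 0.66 [447. 255.] [0.694 0.308 0.062]
jar 0.79 [260. 311.] [ 0.789 -0.022  0.   ]
```

```bash
python3 - <<'E'
from h import *
im=cv2.imread("pics/top0.png");c=im[130:290,140:440];cv2.imwrite("pics/topc0.png",cv2.resize(c,None,fx=2.66,fy=2.66,interpolation=cv2.INTER_CUBIC))
for n in("plate1_mid","plate2_mid","plate3_mid","plate1"):
  for c in("top","scene"):
    try:
      for d in finder.place_of(c,n)+finder.find_in(c,n):print(n,c,d)
    except Exception as e:print(e)
E
```

```text
plate2_mid top {'location': [192.1, 221.0], 'confidence': 0.83}
plate2_mid top {'bbox': [181.8, 196.5, 19.2, 43.7], 'confidence': 0.67}
plate2_mid scene {'location': [393.6, 201.4], 'confidence': 0.86}
plate2_mid scene {'bbox': [382.3, 182.6, 32.7, 37.2], 'confidence': 0.94}
plate3_mid top {'location': [159.6, 215.4], 'confidence': 0.95}
plate3_mid top {'bbox': [145.8, 195.9, 25.1, 45.6], 'confidence': 0.98}
plate3_mid top {'bbox': [321.6, 171.2, 113.9, 94.5], 'confidence': 0.6}
plate3_mid scene {'location': [439.5, 200.7], 'confidence': 0.88}
plate3_mid scene {'bbox': [423.8, 183.7, 31.9, 34.3], 'confidence': 0.97}
it knows: board, cheese, drawer_narrow, drawer_pull, drawer_wide, hammer_balance, jar, plate1_mid, plate2_mid, plate3_mid
it knows: board, cheese, drawer_narrow, drawer_pull, drawer_wide, hammer_balance, jar, plate1_mid, plate2_mid, plate3_mid
```

View pics/topc0.png

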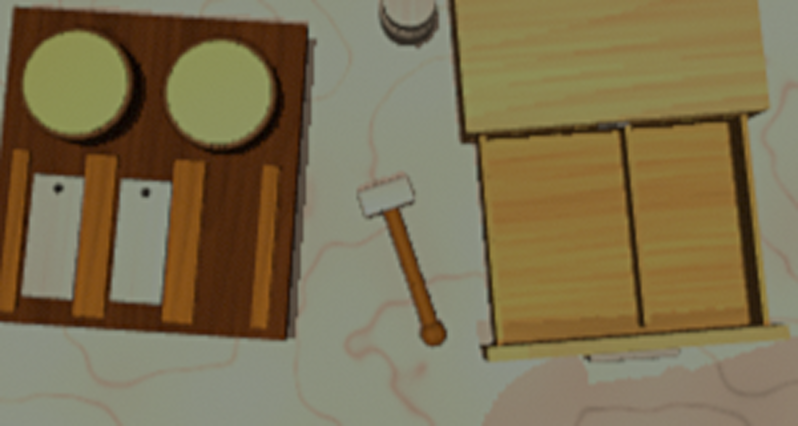

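View pics/scene0.png

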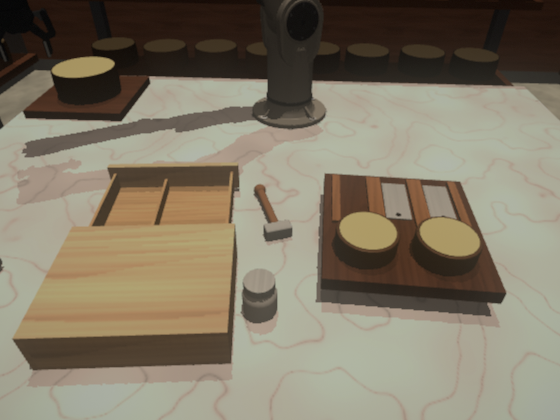

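```bash
python3 - <<'E'
from h import *
for n,c,p in [("p2","top",(192.1,221)),("p2","scene",(393.6,201.4)),("p3","top",(159.6,215.4)),("p3","scene",(439.5,200.7))]:print(n,ray(c,p,.0635).round(4))
f=2.66;C=lambda a,b:(140+(a+.5)/f-.5,130+(b+.5)/f-.5)
def g(n,z,*pts):
    P=[ray("top",C(*p),z)[:2] for p in pts]; print(n,np.round(P,4).tolist()); 
    for a,b in zip(P,P[1:]): d=b-a; print("   dir deg",np.degrees(np.arctan2(d[1],d[0])).round(2),np.hypot(*d).round(4))
g("plate3",.0635,(24,297),(35,175),(85,176),(73,300),(24,297))
g("plate2",.0635,(109,302),(120,179),(172,182),(161,304),(109,302))
g("board edge",.062,(0,322),(288,338),(306,24),(14,8))
g("batten left of mid",.068,(73,317),(87,155))
g("batten right of mid",.068,(192,323),(205,161))
g("drawer front top",.073,(486,357),(790,338))
g("drawer inner left wall top; divider",.057,(497,342),(481,138))
g("div",.044,(642,325),(625,127))
g("floor right",.017,(747,323),(728,125))
g("unit",.08,(463,141),(768,109))
g("hammer axis",.014,(432,334),(387,196))
E
```

```text
p2 [0.5382 0.2418 0.0635]
p2 [0.5432 0.2363 0.0635]
p3 [0.5518 0.3284 0.0635]
p3 [0.5348 0.3326 0.0635]
plate3 [[0.4831, 0.354], [0.6045, 0.3487], [0.6042, 0.2986], [0.4809, 0.3054], [0.4831, 0.354]]
   dir deg -2.53 0.1215
   dir deg -90.35 0.0501
   dir deg 176.84 0.1235
   dir deg 87.38 0.0487
plate2 [[0.4795, 0.2697], [0.6017, 0.2635], [0.5994, 0.2114], [0.4783, 0.2183], [0.4795, 0.2697]]
   dir deg -2.92 0.1223
   dir deg -92.51 0.0521
   dir deg 176.76 0.1213
   dir deg 88.67 0.0515
board edge [[0.4582, 0.3772], [0.4469, 0.0923], [0.7622, 0.0812], [0.775, 0.3784]]
   dir deg -92.28 0.2851
   dir deg -2.01 0.3155
   dir deg 87.53 0.2974
batten left of mid [[0.4644, 0.3033], [0.6247, 0.2961]]
   dir deg -2.57 0.1605
batten right of mid [[0.4603, 0.1862], [0.6204, 0.1783]]
   dir deg -2.83 0.1603
drawer front top [[0.432, -0.1012], [0.4548, -0.3955]]
   dir deg -85.59 0.2951
drawer inner left wall top; divider [[0.4458, -0.1136], [0.6489, -0.0968]]
   dir deg 4.74 0.2037
div [[0.4642, -0.2599], [0.6641, -0.2445]]
   dir deg 4.4 0.2005
floor right [[0.4671, -0.3742], [0.6722, -0.3583]]
   dir deg 4.44 0.2057
unit [[0.6421, -0.077], [0.6779, -0.3762]]
   dir deg -83.18 0.3014
hammer axis [[0.4509, -0.0516], [0.593, -0.0033]]
   dir deg 18.77 0.1501
```

Request:
jog_arm([
  {"x":0.75,"y":-0.85,"z":-0.1},
  {"x":0.75,"y":-0.85,"z":-0.1},
  {"x":0.75,"y":-0.85,"z":-0.1},
  {"x":0.75,"y":-0.85,"z":-0.1},
  {"x":0.75,"y":-0.85,"z":-0.1},
  {"x":0.75,"y":-0.85,"z":-0.1},
  {"x":0.75,"y":-0.85,"z":-0.1},
  {"x":0.75,"y":-0.85,"z":-0.1},
], hand=-1)

```text
invalid input at $.plan[0]: expected keys x, y, z, wx, wy, wz
```

Request:
jog_arm([
  {"x":0.75,"y":-0.85},
  {"x":0.75,"y":-0.85},
  {"x":0.75,"y":-0.85},
  {"x":0.75,"y":-0.85},
  {"x":0.75,"y":-0.85},
  {"x":0.75,"y":-0.85},
  {"x":0.75,"y":-0.85},
])

```text
invalid input at $.plan[0]: expected keys x, y, z, wx, wy, wz
```

Request:
jog_arm([
  {"x":0.75,"y":-0.85,"wz":0.144},
  {"x":0.75,"y":-0.85,"wz":0.144},
  {"x":0.75,"y":-0.85,"wz":0.144},
  {"x":0.75,"y":-0.85,"wz":0.144},
  {"x":0.75,"y":-0.85,"wz":0.144},
  {"x":0.75,"y":-0.85,"wz":0.144},
  {"x":0.75,"y":-0.85,"wz":0.144},
  {"x":0.75,"y":-0.85,"wz":0.144},
])

```text
invalid input at $.plan[0]: expected keys x, y, z, wx, wy, wz
```

```bash
python3 - <<'E'
from h import *
o,p,r=st();print(o["t"],p,o["contact_force"],o["q"].round(2));print(rel([.55,.2405,.12],down(np.radians(-92.6))))
snap("top","top1")
E
```

```text
1.6 [ 0.26772325 -0.61965295  0.19399391] [-0.35948487 -0.11341089 -0.46037647] [ 1.05  0.48  0.02  1.56 -0.01  1.11 -0.08]
(array([ 3.001, -3.388,  0.37 ]), array([-0.   , -0.   ,  0.144]))
```

All six keys are required per row.

Request:
jog_arm([
  {"x":0.75,"y":-0.85,"z":-0.1,"wx":0,"wy":0,"wz":0},
  {"x":0.75,"y":-0.85,"z":-0.1,"wx":0,"wy":0,"wz":0},
  {"x":0.75,"y":-0.85,"z":-0.1,"wx":0,"wy":0,"wz":0},
  {"x":0.75,"y":-0.85,"z":-0.1,"wx":0,"wy":0,"wz":0},
  {"x":0.75,"y":-0.85,"z":-0.1,"wx":0,"wy":0,"wz":0},
  {"x":0.75,"y":-0.85,"z":-0.1,"wx":0,"wy":0,"wz":0},
  {"x":0.75,"y":-0.85,"z":-0.1,"wx":0,"wy":0,"wz":0},
], hand=-1)

```text
t: 2.23
eef_pos: [0.3408, -0.3992, 0.2149]
tool_rot: [-0.0, 0.979, 0.206, 0.001]
contact_force: [1.1, 0.2, -0.5]
gripper_width: 0.008
```

Request:
jog_arm([
  {"x":0.75,"y":-0.85,"z":0,"wx":0,"wy":0,"wz":0},
  {"x":0.75,"y":-0.85,"z":0,"wx":0,"wy":0,"wz":0},
  {"x":0.75,"y":-0.85,"z":0,"wx":0,"wy":0,"wz":0},
  {"x":0.75,"y":-0.85,"z":0,"wx":0,"wy":0,"wz":0},
  {"x":0.75,"y":-0.85,"z":0,"wx":0,"wy":0,"wz":0},
  {"x":0.75,"y":-0.85,"z":0,"wx":0,"wy":0,"wz":0},
  {"x":0.75,"y":-0.85,"z":0,"wx":0,"wy":0,"wz":0},
])

```text
t: 2.82
eef_pos: [0.4116, -0.1785, 0.2157]
tool_rot: [-0.001, 0.978, 0.21, 0.002]
contact_force: [0.4, -0.3, -0.0]
gripper_width: 0.0
```

Request:
jog_arm([
  {"x":0.75,"y":-0.85,"z":0,"wx":0,"wy":0,"wz":0.144},
  {"x":0.75,"y":-0.85,"z":0,"wx":0,"wy":0,"wz":0.144},
  {"x":0.75,"y":-0.85,"z":0,"wx":0,"wy":0,"wz":0.144},
  {"x":0.75,"y":-0.85,"z":0,"wx":0,"wy":0,"wz":0.144},
  {"x":0.75,"y":-0.85,"z":0,"wx":0,"wy":0,"wz":0.144},
  {"x":0.75,"y":-0.85,"z":0,"wx":0,"wy":0,"wz":0.144},
  {"x":0.75,"y":-0.85,"z":0,"wx":0,"wy":0,"wz":0.144},
])

```text
t: 3.4
eef_pos: [0.4806, 0.0438, 0.217]
tool_rot: [-0.003, 1.0, -0.012, 0.003]
contact_force: [-0.2, 0.6, 0.5]
gripper_width: -0.002
```

```bash
python3 - <<'E'
from h import *
o,p,r=st();print(o["t"],p,o["contact_force"],o["q"].round(2),o["gripper_width"]);print(rel([.55,.2405,.10],down(np.radians(-92.6))))
E
```

```text
3.4 [0.48055893 0.04376811 0.21696876] [-0.19642889  0.55013778  0.49024559] [ 0.18  0.16 -0.44  1.96  0.08  1.03 -1.89] -0.002122678811322476
(array([ 0.32 , -0.989,  0.592]), array([-0.002, -0.002,  0.007]))
```

Request:
jog_arm([
  {"x":0.32,"y":-0.99,"z":0,"wx":0,"wy":0,"wz":0.007},
  {"x":0.32,"y":-0.99,"z":0,"wx":0,"wy":0,"wz":0.007},
  {"x":0.32,"y":-0.99,"z":0,"wx":0,"wy":0,"wz":0.007},
  {"x":0.32,"y":-0.99,"z":0.1,"wx":-0.002,"wy":-0.002,"wz":0.007},
  {"x":0.32,"y":-0.99,"z":0.1,"wx":-0.002,"wy":-0.002,"wz":0.007},
  {"x":0.32,"y":-0.99,"z":0.1,"wx":-0.002,"wy":-0.002,"wz":0.007},
  {"x":0.32,"y":-0.99,"z":0.1,"wx":-0.002,"wy":-0.002,"wz":0.007},
])

```text
t: 3.98
eef_pos: [0.5497, 0.2427, 0.1969]
tool_rot: [-0.0, 1.0, -0.021, -0.001]
contact_force: [-0.5, 0.1, 0.1]
gripper_width: -0.001
```

```bash
python3 - <<'E'
from h import *
snap("wrist","w1")
for n in("plate2_mid","plate3_mid"):
  for d in finder.place_of("wrist",n):print(n,d,ray("wrist",d["location"],.0635))
print(rel([.55,.2405,.075],down(np.radians(-92.6))))
E
```

```text
plate3_mid {'location': [184.5, 190.1], 'confidence': 0.71} [0.54455072 0.31957103 0.0635    ]
(array([-0.   , -0.015,  0.616]), array([ 0.001,  0.   , -0.001]))
```

View pics/w1.png

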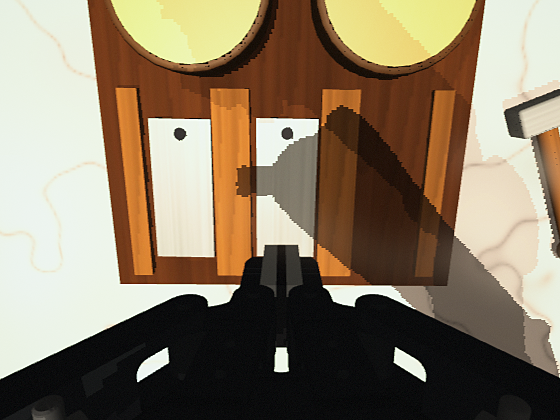

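```bash
python3 - <<'E'
from h import *
for n,z,pts in [("p3",.065,[(148,118),(212,118),(215,257),(154,257)]),("p2",.065,[(255,117),(319,117),(320,245)]),("edge",.062,[(121,284),(448,286)])]:
  print(n,[ray("wrist",p,z)[:2].round(4).tolist() for p in pts])
E
```

```text
p3 [[0.6056, 0.3417], [0.6032, 0.2903], [0.4828, 0.2991], [0.4854, 0.3531]]
p2 [[0.6023, 0.2557], [0.5999, 0.2043], [0.4897, 0.2057]]
edge [[0.4592, 0.3879], [0.4426, 0.0888]]
```

Request:
jog_arm([
  {"x":0,"y":-0.015,"z":0.2,"wx":0,"wy":0,"wz":0},
  {"x":0,"y":-0.01,"z":0.4,"wx":0,"wy":0,"wz":0},
  {"x":0,"y":-0.01,"z":0.55,"wx":0,"wy":0,"wz":0},
  {"x":0,"y":-0.01,"z":0.61,"wx":0,"wy":0,"wz":0},
  {"x":0,"y":-0.01,"z":0.61,"wx":0,"wy":0,"wz":0},
  {"x":0,"y":-0.01,"z":0.61,"wx":0,"wy":0,"wz":0},
])

```text
t: 4.63
eef_pos: [0.5509, 0.2385, 0.0772]
tool_rot: [0.001, 1.0, -0.025, -0.0]
contact_force: [0.5, 1.4, 1.4]
gripper_width: 0.002
```

Request:
jog_arm([
  {"x":0,"y":0,"z":0.03,"wx":0,"wy":0,"wz":0},
  {"x":0,"y":0,"z":0.05,"wx":0,"wy":0,"wz":0},
  {"x":0,"y":0,"z":0.06,"wx":0,"wy":0,"wz":0},
  {"x":0,"y":0,"z":0.063,"wx":0,"wy":0,"wz":0},
  {"x":0,"y":0,"z":0.063,"wx":0,"wy":0,"wz":0},
  {"x":0,"y":0,"z":0.063,"wx":0,"wy":0,"wz":0},
])

```text
t: 5.13
eef_pos: [0.551, 0.2386, 0.0649]
tool_rot: [0.001, 1.0, -0.025, 0.0]
contact_force: [0.0, 0.9, -0.2]
gripper_width: -0.001
```

Request:
jog_arm([
  {"x":0,"y":0,"z":0.004,"wx":0,"wy":0,"wz":0},
  {"x":0,"y":0,"z":0.007,"wx":0,"wy":0,"wz":0},
  {"x":0,"y":0,"z":0.007,"wx":0,"wy":0,"wz":0},
  {"x":0,"y":0,"z":0.007,"wx":0,"wy":0,"wz":0},
])

```text
t: 5.47
eef_pos: [0.551, 0.2386, 0.0635]
tool_rot: [0.001, 1.0, -0.025, 0.0]
contact_force: [-0.4, 1.4, -0.6]
gripper_width: -0.002
```

Request:
jog_arm([
  {"x":0,"y":0,"z":0.004,"wx":0,"wy":0,"wz":0},
  {"x":0,"y":0,"z":0.007,"wx":0,"wy":0,"wz":0},
  {"x":0,"y":0,"z":0.007,"wx":0,"wy":0,"wz":0},
  {"x":0,"y":0,"z":0.007,"wx":0,"wy":0,"wz":0},
])

```text
t: 5.8
eef_pos: [0.551, 0.2386, 0.062]
tool_rot: [0.001, 1.0, -0.025, 0.0]
contact_force: [-0.4, -0.6, -0.2]
gripper_width: -0.001
```

Request:
jog_arm([
  {"x":0,"y":0,"z":0.004,"wx":0,"wy":0,"wz":0},
  {"x":0,"y":0,"z":0.007,"wx":0,"wy":0,"wz":0},
  {"x":0,"y":0,"z":0.007,"wx":0,"wy":0,"wz":0},
  {"x":0,"y":0,"z":0.007,"wx":0,"wy":0,"wz":0},
])

```text
t: 6.13
eef_pos: [0.5509, 0.2386, 0.0606]
tool_rot: [0.001, 1.0, -0.025, 0.0]
contact_force: [0.4, 1.0, -0.3]
gripper_width: -0.003
```

```bash
python3 - <<'E'
from h import *
a=snap("scene","s2")[90:270,310:510];b=snap("wrist","w2")[60:330,130:430]
a=cv2.resize(a,(444,400),interpolation=cv2.INTER_CUBIC);b=cv2.resize(b,(350,400))
cv2.imwrite("pics/c2.png",np.hstack([a,b])[:,:,::-1]);o,p,r=st();print(p,o["contact_force"],proj("scene",p),proj("wrist",p))
E
```

```text
[0.55094991 0.23862123 0.06061273] [-0.6459613  -0.01345219 -0.56102396] (np.float64(395.08885283720804), np.float64(204.8377333422569)) (np.float64(280.8457040627284), np.float64(234.0747862468724))
```

View pics/c2.png

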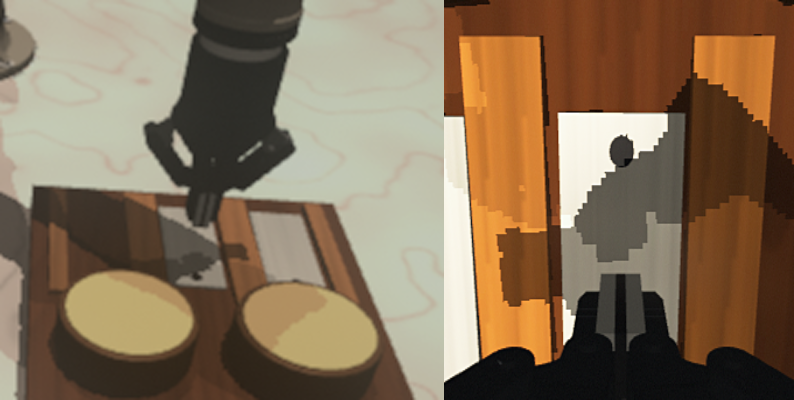

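```bash
python3 - <<'E'
from h import *
o,p,r=st()
for d in(0,.005,.01,.015,.02,.03):print(d,np.round(proj("scene",p+[0,0,d]),1),np.round(proj("wrist",p+[0,0,d]),1))
print("tip seen scene",(310+203/2.22,90+222/2.22),"wrist",(130+176/1.167,60+275/1.48))
for n in ("board","cheese1","plate2_mid","plate3_mid"):
  for d in finder.place_of("scene",n):print(n,d)
E
```

```text
0 [395.1 204.8] [280.8 234.1]
0.005 [395.5 202.9] [280.9 237.6]
0.01 [396. 201.] [280.9 241.3]
0.015 [396.4 199.1] [280.9 245.2]
0.02 [396.9 197.1] [281.  249.3]
0.03 [397.8 193.1] [281.  258.3]
tip seen scene (401.44144144144144, 190.0) wrist (280.81405312767777, 245.8108108108108)
board {'location': [389.2, 199.0], 'confidence': 0.88}
cheese1 {'location': [440.9, 254.2], 'confidence': 0.82}
cheese1 {'location': [365.6, 246.8], 'confidence': 0.64}
plate2_mid {'location': [393.8, 200.7], 'confidence': 0.81}
plate2_mid {'location': [129.3, 213.6], 'confidence': 0.16}
plate3_mid {'location': [438.8, 202.7], 'confidence': 0.95}
plate3_mid {'location': [395.5, 197.5], 'confidence': 0.27}
```

Request:
jog_arm([
  {"x":0,"y":0,"z":0.01,"wx":0,"wy":0,"wz":0},
  {"x":0,"y":0,"z":0.016,"wx":0,"wy":0,"wz":0},
  {"x":0,"y":0,"z":0.016,"wx":0,"wy":0,"wz":0},
])

```text
t: 6.68
eef_pos: [0.5507, 0.2385, 0.0571]
tool_rot: [0.001, 1.0, -0.025, -0.0]
contact_force: [-0.4, 0.3, -0.4]
gripper_width: 0.0
```

Request:
jog_arm([
  {"x":0,"y":0,"z":0.01,"wx":0,"wy":0,"wz":0},
  {"x":0,"y":0,"z":0.016,"wx":0,"wy":0,"wz":0},
  {"x":0,"y":0,"z":0.016,"wx":0,"wy":0,"wz":0},
])

```text
t: 6.93
eef_pos: [0.5505, 0.2383, 0.0534]
tool_rot: [0.001, 1.0, -0.025, -0.0]
contact_force: [0.0, 0.2, -0.3]
gripper_width: 0.007
```

Request:
jog_arm([
  {"x":0,"y":0,"z":0.01,"wx":0,"wy":0,"wz":0},
  {"x":0,"y":0,"z":0.01,"wx":0,"wy":0,"wz":0},
  {"x":0,"y":0,"z":0.01,"wx":0,"wy":0,"wz":0},
])

```text
t: 7.18
eef_pos: [0.5503, 0.2382, 0.0513]
tool_rot: [0.002, 1.0, -0.025, -0.001]
contact_force: [0.2, -0.7, 1.2]
gripper_width: 0.002
```

Request:
jog_arm([
  {"x":0,"y":0,"z":0.01,"wx":0,"wy":0,"wz":0},
  {"x":0,"y":0,"z":0.01,"wx":0,"wy":0,"wz":0},
  {"x":0,"y":0,"z":0.01,"wx":0,"wy":0,"wz":0},
])

```text
t: 7.43
eef_pos: [0.5502, 0.2381, 0.0491]
tool_rot: [0.002, 1.0, -0.025, -0.001]
contact_force: [0.2, 0.3, 0.1]
gripper_width: -0.0
```

Request:
jog_arm([
  {"x":0,"y":0,"z":0.008,"wx":0,"wy":0,"wz":0},
  {"x":0,"y":0,"z":0.008,"wx":0,"wy":0,"wz":0},
  {"x":0,"y":0,"z":0.008,"wx":0,"wy":0,"wz":0},
])

```text
t: 7.68
eef_pos: [0.5502, 0.2381, 0.0474]
tool_rot: [0.002, 1.0, -0.025, -0.001]
contact_force: [0.1, 0.2, 1.3]
gripper_width: 0.0
```

Request:
jog_arm([
  {"x":0,"y":0,"z":0.008,"wx":0,"wy":0,"wz":0},
  {"x":0,"y":0,"z":0.008,"wx":0,"wy":0,"wz":0},
  {"x":0,"y":0,"z":0.008,"wx":0,"wy":0,"wz":0},
])

```text
t: 7.93
eef_pos: [0.5501, 0.238, 0.0457]
tool_rot: [0.002, 1.0, -0.025, -0.001]
contact_force: [-0.3, -0.3, -0.1]
gripper_width: -0.003
```

```bash
python3 - <<'E'
from h import *
a=snap("scene","s3")[140:240,350:450];b=snap("wrist","w3")[60:330,130:430]
a=cv2.resize(a,(400,400),interpolation=cv2.INTER_CUBIC);b=cv2.resize(b,(400,400))
cv2.imwrite("pics/c3.png",np.hstack([a,b])[:,:,::-1]);o,p,r=st();print(p,o["contact_force"],proj("scene",p),proj("wrist",p))
E
```

```text
[0.55018656 0.23810916 0.04582047] [ 0.05506698  0.18267095 -0.35803743] (np.float64(393.5111830193786), np.float64(210.18258607534287)) (np.float64(280.8472557440807), np.float64(234.0616992216012))
```

View pics/c3.png

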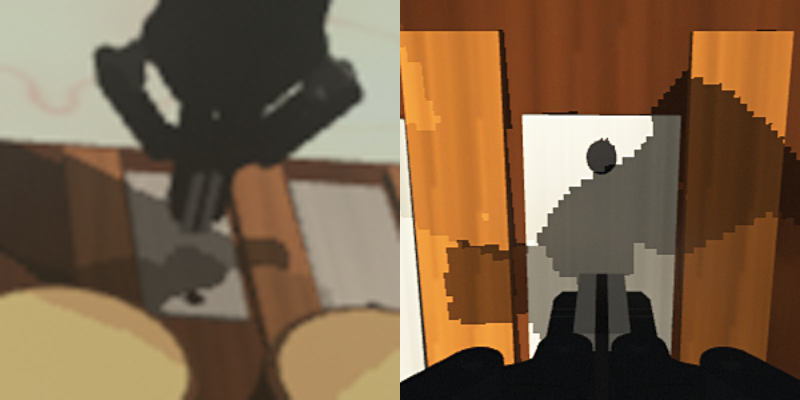

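Request:
jog_arm([
  {"x":0,"y":0,"z":0.006,"wx":0,"wy":0,"wz":0},
  {"x":0,"y":0,"z":0.006,"wx":0,"wy":0,"wz":0},
  {"x":0,"y":0,"z":0.006,"wx":0,"wy":0,"wz":0},
])

```text
t: 8.28
eef_pos: [0.5501, 0.2381, 0.0445]
tool_rot: [0.002, 1.0, -0.025, -0.001]
contact_force: [-0.9, 0.5, 0.0]
gripper_width: -0.005
```

Request:
jog_arm([
  {"x":0,"y":0,"z":0.006,"wx":0,"wy":0,"wz":0},
  {"x":0,"y":0,"z":0.006,"wx":0,"wy":0,"wz":0},
  {"x":0,"y":0,"z":0.006,"wx":0,"wy":0,"wz":0},
])

```text
t: 8.53
eef_pos: [0.55, 0.238, 0.0432]
tool_rot: [0.002, 1.0, -0.025, -0.001]
contact_force: [-0.4, 0.4, 0.2]
gripper_width: 0.001
```

Request:
jog_arm([
  {"x":0,"y":0,"z":0.006,"wx":0,"wy":0,"wz":0},
  {"x":0,"y":0,"z":0.006,"wx":0,"wy":0,"wz":0},
  {"x":0,"y":0,"z":0.006,"wx":0,"wy":0,"wz":0},
])

```text
t: 8.78
eef_pos: [0.55, 0.238, 0.0419]
tool_rot: [0.002, 1.0, -0.025, -0.001]
contact_force: [0.4, 0.1, 0.0]
gripper_width: -0.003
```

```bash
python3 - <<'E'
from h import *
o,p,r=st();print(o,bot.grasp_offset,[x for x in dir(bot) if x[0]!='_'])
E
```

```text
{'t': 8.7833, 'q': array([-0.18556483,  0.57447837, -0.43651453,  1.83572683,  0.3266891 ,
        0.80633443, -2.410472  ]), 'joint_vel': array([ 0.00062392, -0.00126476, -0.00118243, -0.00051671, -0.0010442 ,
        0.00132774, -0.00089187]), 'joint_torque': array([-3.70429960e-03, -5.68709278e+01, -5.58304533e+00, -2.13837129e+01,
        1.58849498e-02,  1.24282853e-02, -2.83910209e-03]), 'eef_pos': array([0.54997235, 0.23797419, 0.0419417 ]), 'tool_rot': array([ 0.00182977,  0.99969039, -0.02479408, -0.00101769]), 'contact_force': array([0.42639134, 0.13815931, 0.02038609]), 'torque': array([0.0162971 , 0.01563499, 0.04389612]), 'gripper_width': -0.002573104606667481} 0.0187 ['PlanningError', 'grasp_offset', 'hand_in']
```

Request:
jog_arm([
  {"x":0,"y":0,"z":0.006,"wx":0,"wy":0,"wz":0},
  {"x":0,"y":0,"z":0.006,"wx":0,"wy":0,"wz":0},
  {"x":0,"y":0,"z":0.006,"wx":0,"wy":0,"wz":0},
])

```text
t: 9.03
eef_pos: [0.5499, 0.2379, 0.0406]
tool_rot: [0.002, 1.0, -0.025, -0.001]
contact_force: [0.6, -0.3, -1.1]
gripper_width: -0.002
```

Request:
jog_arm([
  {"x":0,"y":0,"z":0.005,"wx":0,"wy":0,"wz":0},
  {"x":0,"y":0,"z":0.005,"wx":0,"wy":0,"wz":0},
  {"x":0,"y":0,"z":0.005,"wx":0,"wy":0,"wz":0},
])

```text
t: 9.28
eef_pos: [0.5498, 0.2379, 0.0396]
tool_rot: [0.002, 1.0, -0.025, -0.001]
contact_force: [0.6, 0.8, -1.2]
gripper_width: -0.003
```

```bash
python3 - <<'E'
from h import *
o,p,r=st()
for dx in(-.011,0,.011):
  for d in(0,.01,.02,.03):print(dx,d,np.round(proj("scene",p+[dx,0,d]),1),np.round(proj("wrist",p+[dx,0,d]),1))
c=cams.get_calibration("wrist");E=np.array(c["extrinsics"]);print(r.inv().apply(-E[:3,:3].T@E[:3,3]-p),c["fx"])
a=snap("scene","s4")[140:240,350:450];b=snap("wrist","w4")[180:330,180:380]
a=cv2.resize(a,(400,400),interpolation=cv2.INTER_CUBIC);b=cv2.resize(b,(400,400))
cv2.imwrite("pics/c4.png",np.hstack([a,b])[:,:,::-1])
E
```

```text
-0.011 0 [392.  209.1] [281.9 254.5]
-0.011 0.01 [392.8 205.4] [282.1 262.7]
-0.011 0.02 [393.7 201.7] [282.2 271.9]
-0.011 0.03 [394.5 197.8] [282.4 282.1]
0 0 [392.8 212.4] [280.9 234.1]
0 0.01 [393.7 208.7] [281.  241.4]
0 0.02 [394.6 204.9] [281.1 249.5]
0 0.03 [395.4 201.1] [281.2 258.6]
0.011 0 [393.7 215.7] [279.8 213.1]
0.011 0.01 [394.6 212. ] [279.8 219.3]
0.011 0.02 [395.4 208.2] [279.9 226.3]
0.011 0.03 [396.3 204.3] [279.9 234.1]
[ 6.49146203e-02 -1.67079686e-04 -1.78489461e-01] 378.2466621854194
```

View pics/c4.png

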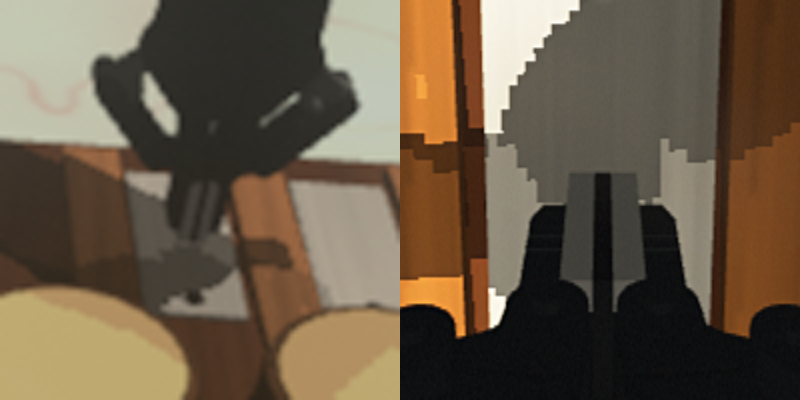

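Request:
jog_arm([
  {"x":0,"y":0,"z":0.01,"wx":0,"wy":0,"wz":0},
  {"x":0,"y":0,"z":0.016,"wx":0,"wy":0,"wz":0},
  {"x":0,"y":0,"z":0.016,"wx":0,"wy":0,"wz":0},
])

```text
t: 9.63
eef_pos: [0.5497, 0.2378, 0.0361]
tool_rot: [0.002, 1.0, -0.025, -0.001]
contact_force: [-0.0, 0.2, -0.0]
gripper_width: -0.002
```

Request:
jog_arm([
  {"x":0,"y":0,"z":0.006,"wx":0,"wy":0,"wz":0},
  {"x":0,"y":0,"z":0.008,"wx":0,"wy":0,"wz":0},
  {"x":0,"y":0,"z":0.008,"wx":0,"wy":0,"wz":0},
])

```text
t: 9.88
eef_pos: [0.5495, 0.2377, 0.0343]
tool_rot: [0.002, 1.0, -0.025, -0.002]
contact_force: [-0.7, -0.1, 0.4]
gripper_width: 0.001
```

Request:
jog_arm([
  {"x":0,"y":0,"z":0.006,"wx":0,"wy":0,"wz":0},
  {"x":0,"y":0,"z":0.008,"wx":0,"wy":0,"wz":0},
  {"x":0,"y":0,"z":0.008,"wx":0,"wy":0,"wz":0},
])

```text
t: 10.13
eef_pos: [0.5494, 0.2376, 0.0325]
tool_rot: [0.002, 1.0, -0.025, -0.002]
contact_force: [-1.1, -0.3, 0.4]
gripper_width: -0.001
```

Request:
jog_arm([
  {"x":0,"y":0,"z":0.008,"wx":0,"wy":0,"wz":0},
  {"x":0,"y":0,"z":0.011,"wx":0,"wy":0,"wz":0},
  {"x":0,"y":0,"z":0.011,"wx":0,"wy":0,"wz":0},
])

```text
t: 10.38
eef_pos: [0.5493, 0.2376, 0.0301]
tool_rot: [0.002, 1.0, -0.025, -0.002]
contact_force: [-0.4, -0.5, -0.5]
gripper_width: -0.003
```

Request:
jog_arm([
  {"x":0,"y":0,"z":0.006,"wx":0,"wy":0,"wz":0},
  {"x":0,"y":0,"z":0.008,"wx":0,"wy":0,"wz":0},
  {"x":0,"y":0,"z":0.008,"wx":0,"wy":0,"wz":0},
])

```text
t: 10.63
eef_pos: [0.5492, 0.2374, 0.0283]
tool_rot: [0.002, 1.0, -0.025, -0.002]
contact_force: [-0.3, 0.3, 0.7]
gripper_width: 0.003
```

Request:
jog_arm([
  {"x":0,"y":0,"z":0.006,"wx":0,"wy":0,"wz":0},
  {"x":0,"y":0,"z":0.006,"wx":0,"wy":0,"wz":0},
  {"x":0,"y":0,"z":0.006,"wx":0,"wy":0,"wz":0},
])

```text
t: 10.88
eef_pos: [0.5494, 0.2376, 0.0279]
tool_rot: [0.002, 1.0, -0.025, -0.002]
contact_force: [-2.5, -0.2, 5.9]
gripper_width: -0.0
```

Request:
jog_arm([
  {"x":-0.03,"y":0,"z":0.005,"wx":0,"wy":0,"wz":0},
  {"x":-0.06,"y":0,"z":0.005,"wx":0,"wy":0,"wz":0},
  {"x":-0.09,"y":0,"z":0.005,"wx":0,"wy":0,"wz":0},
  {"x":-0.12,"y":0,"z":0.005,"wx":0,"wy":0,"wz":0},
  {"x":-0.15,"y":0,"z":0.005,"wx":0,"wy":0,"wz":0},
  {"x":-0.18,"y":0,"z":0.005,"wx":0,"wy":0,"wz":0},
  {"x":-0.2,"y":0,"z":0.005,"wx":0,"wy":0,"wz":0},
])

```text
t: 11.47
eef_pos: [0.5099, 0.2403, 0.0278]
tool_rot: [0.002, 1.0, -0.025, -0.001]
contact_force: [1.9, 0.4, 4.9]
gripper_width: -0.002
```

```bash
python3 - <<'E'
from h import *
b=snap("wrist","w5");o,p,r=st();print(p,o["contact_force"])
# far edge of plate along a column left/right of finger
for u in(240,250,300,310):print(u,b[80:240:4,u].mean(1).astype(int).tolist())
E
```

```text
[0.50915373 0.24026662 0.02782388] [-0.39217684  0.37716427  5.87738765]
240 [68, 68, 70, 69, 70, 69, 72, 68, 71, 69, 70, 67, 71, 71, 75, 242, 244, 244, 244, 244, 242, 242, 241, 241, 240, 238, 238, 236, 235, 235, 233, 232, 178, 196, 92, 88, 87, 88, 86, 85]
250 [65, 63, 66, 66, 63, 68, 64, 62, 61, 65, 62, 65, 63, 62, 65, 241, 245, 244, 245, 244, 243, 243, 242, 242, 241, 240, 239, 239, 238, 240, 63, 88, 93, 92, 93, 89, 91, 86, 88, 86]
300 [70, 69, 67, 68, 67, 69, 67, 68, 68, 69, 67, 69, 67, 66, 66, 174, 242, 242, 241, 241, 240, 239, 238, 63, 81, 88, 89, 88, 90, 89, 89, 88, 89, 88, 86, 88, 89, 89, 88, 87]
310 [69, 67, 68, 68, 67, 66, 68, 69, 65, 67, 65, 66, 67, 69, 67, 172, 254, 78, 239, 237, 70, 66, 84, 84, 86, 85, 85, 84, 85, 87, 85, 85, 85, 84, 85, 85, 81, 82, 80, 81]
```

Request:
jog_arm([
  {"x":-0.03,"y":0,"z":0.005,"wx":0,"wy":0,"wz":0},
  {"x":-0.06,"y":0,"z":0.005,"wx":0,"wy":0,"wz":0},
  {"x":-0.09,"y":0,"z":0.005,"wx":0,"wy":0,"wz":0},
  {"x":-0.12,"y":0,"z":0.005,"wx":0,"wy":0,"wz":0},
  {"x":-0.15,"y":0,"z":0.005,"wx":0,"wy":0,"wz":0},
  {"x":-0.17,"y":0,"z":0.005,"wx":0,"wy":0,"wz":0},
  {"x":-0.18,"y":0,"z":0.005,"wx":0,"wy":0,"wz":0},
  {"x":-0.18,"y":0,"z":0.005,"wx":0,"wy":0,"wz":0},
])

```text
t: 12.18
eef_pos: [0.4735, 0.2429, 0.0278]
tool_rot: [0.001, 1.0, -0.024, 0.0]
contact_force: [0.1, 0.9, 7.1]
gripper_width: -0.005
```

Request:
jog_arm([
  {"x":0,"y":0,"z":-0.1,"wx":0,"wy":0,"wz":0},
  {"x":0,"y":0,"z":-0.3,"wx":0,"wy":0,"wz":0},
  {"x":0,"y":0,"z":-0.5,"wx":0,"wy":0,"wz":0},
  {"x":0,"y":0,"z":-0.5,"wx":0,"wy":0,"wz":0},
])

```text
t: 12.52
eef_pos: [0.4765, 0.246, 0.1345]
tool_rot: [-0.001, 1.0, -0.024, 0.005]
contact_force: [1.5, 0.9, -0.2]
gripper_width: 0.002
```

```bash
python3 - <<'E'
from h import *
b=snap("wrist","w6");snap("top","top6");o,p,r=st();print(p,o["contact_force"])
for n in("plate2_mid","plate3_mid"):
  for c in("wrist","top"):
    for d in finder.place_of(c,n):print(n,c,d["location"],ray(c,d["location"],.0635))
E
```

```text
[0.47389612 0.24362696 0.12930657] [ 0.416516   -0.78841669 -0.23005112]
plate2_mid wrist [285.9, 216.9] [0.46167946 0.23973309 0.0635    ]
plate2_mid top [190.0, 251.0] [0.45958301 0.24442756 0.0635    ]
plate3_mid wrist [285.3, 217.3] [0.46094044 0.2395839  0.0635    ]
plate3_mid wrist [150.1, 106.1] [0.53689008 0.31985426 0.0635    ]
plate3_mid top [158.5, 217.3] [0.54670849 0.3310513  0.0635    ]
```

View pics/w6.png

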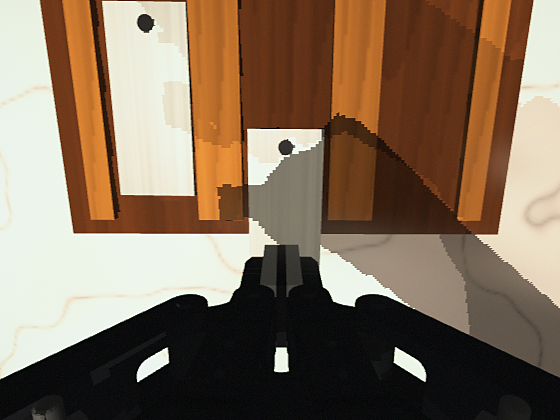

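```bash
python3 - <<'E'
from h import *
for q in [(247,129),(323,129),(249,225),(321,260)]:print(ray("wrist",q,.065).round(4))
for q in [(73,233),(248,233),(498,233)]:print(ray("wrist",q,.062).round(4))
print(rel([.4255,.2425,.10],down(np.radians(-92.7))))
E
```

```text
[0.5203 0.261  0.065 ]
[0.518  0.2136 0.065 ]
[0.4572 0.2641 0.065 ]
[0.4296 0.2165 0.065 ]
[0.4563 0.384  0.062 ]
[0.4506 0.2655 0.062 ]
[0.4423 0.0952 0.062 ]
(array([-0.233,  0.01 ,  0.132]), array([ 0.001,  0.001, -0.   ]))
```

Request:
jog_arm([
  {"x":-0.12,"y":0.01,"z":0,"wx":0,"wy":0,"wz":0},
  {"x":-0.235,"y":0.01,"z":0.05,"wx":0,"wy":0,"wz":0},
  {"x":-0.235,"y":0.01,"z":0.13,"wx":0,"wy":0,"wz":0},
  {"x":-0.235,"y":0.01,"z":0.13,"wx":0,"wy":0,"wz":0},
  {"x":-0.235,"y":0.01,"z":0.13,"wx":0,"wy":0,"wz":0},
], hand=1)

```text
t: 13.23
eef_pos: [0.4242, 0.2419, 0.0993]
tool_rot: [0.003, 1.0, -0.024, -0.003]
contact_force: [0.0, -0.2, 0.0]
gripper_width: 0.71
```

```bash
python3 - <<'E'
from h import *
print(st()[:2])
print(rel([.4255,.2425,.01],down(np.radians(-92.7))))
E
```

```text
({'t': 13.2333, 'q': array([-0.20699456,  0.34597716, -0.52170445,  2.04885542,  0.23630489,
        0.81148044, -2.48679016]), 'joint_vel': array([ 0.01075566, -0.01255588,  0.00172053, -0.03822743, -0.0042094 ,
        0.00580683,  0.00275929]), 'joint_torque': array([-3.53120221e-01, -4.19034970e+01, -4.04670641e+00, -2.09178346e+01,
        2.62893486e-02, -7.49125000e-03, -6.67931791e-02]), 'eef_pos': array([0.42422023, 0.24188708, 0.09930101]), 'tool_rot': array([ 0.00278279,  0.99970845, -0.0238526 , -0.00251532]), 'contact_force': array([ 0.01545017, -0.20376019,  0.03913152]), 'torque': array([ 0.03079456,  0.00360669, -0.04061971]), 'gripper_width': 0.7104837064038391}, array([0.42422023, 0.24188708, 0.09930101]))
(array([ 0.008, -0.006,  0.446]), array([ 0.002,  0.002, -0.   ]))
```

Request:
jog_arm([
  {"x":0.008,"y":-0.006,"z":0,"wx":0.002,"wy":0.002,"wz":0},
  {"x":0.008,"y":-0.006,"z":0,"wx":0.002,"wy":0.002,"wz":0},
  {"x":0.008,"y":-0.006,"z":0,"wx":0.002,"wy":0.002,"wz":0},
  {"x":0.008,"y":-0.006,"z":0.1,"wx":0.002,"wy":0.002,"wz":0},
  {"x":0.008,"y":-0.006,"z":0.2,"wx":0.002,"wy":0.002,"wz":0},
  {"x":0.008,"y":-0.006,"z":0.3,"wx":0.002,"wy":0.002,"wz":0},
  {"x":0.008,"y":-0.006,"z":0.4,"wx":0.002,"wy":0.002,"wz":0},
  {"x":0.008,"y":-0.006,"z":0.445,"wx":0.002,"wy":0.002,"wz":0},
  {"x":0.008,"y":-0.006,"z":0.445,"wx":0.002,"wy":0.002,"wz":0},
  {"x":0.008,"y":-0.006,"z":0.445,"wx":0.002,"wy":0.002,"wz":0},
])

```text
t: 14.07
eef_pos: [0.4257, 0.2427, 0.0106]
tool_rot: [-0.0, 1.0, -0.024, 0.001]
contact_force: [0.5, -0.2, 0.8]
gripper_width: 1.0
```

Request:
jog_arm([
  {"x":0,"y":0,"z":0,"wx":0,"wy":0,"wz":0},
  {"x":0,"y":0,"z":0,"wx":0,"wy":0,"wz":0},
  {"x":0,"y":0,"z":0,"wx":0,"wy":0,"wz":0},
  {"x":0,"y":0,"z":0,"wx":0,"wy":0,"wz":0},
  {"x":0,"y":0,"z":0,"wx":0,"wy":0,"wz":0},
  {"x":0,"y":0,"z":0,"wx":0,"wy":0,"wz":0},
  {"x":0,"y":0,"z":0,"wx":0,"wy":0,"wz":0},
  {"x":0,"y":0,"z":0,"wx":0,"wy":0,"wz":0},
  {"x":0,"y":0,"z":0,"wx":0,"wy":0,"wz":0},
  {"x":0,"y":0,"z":0,"wx":0,"wy":0,"wz":0},
], hand=-1, grip_force=40)

```text
t: 14.9
eef_pos: [0.4264, 0.2431, 0.0113]
tool_rot: [-0.001, 1.0, -0.024, 0.001]
contact_force: [0.5, -0.5, 6.2]
gripper_width: 0.568
```

```bash
python3 - <<'E'
from h import *
snap("wrist","w7");b=snap("scene","s7")
o,p,r=st();print(p,o["contact_force"],o["gripper_width"],o["torque"])
E
```

```text
[0.42638957 0.24312876 0.01127569] [-0.21149696 -0.63162831  6.48434815] 0.5690381592901744 [-0.06050801 -0.10035545 -0.11747954]
```

View pics/w7.png

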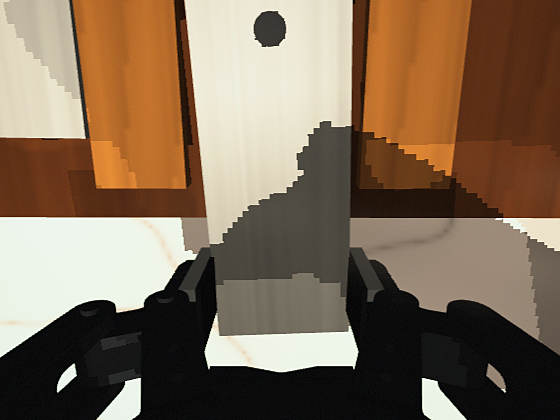

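Request:
jog_arm([
  {"x":0,"y":0,"z":-0.02,"wx":0,"wy":0,"wz":0},
  {"x":0,"y":0,"z":-0.05,"wx":0,"wy":0,"wz":0},
  {"x":0,"y":0,"z":-0.1,"wx":0,"wy":0,"wz":0},
  {"x":0,"y":0,"z":-0.2,"wx":0,"wy":0,"wz":0},
  {"x":0,"y":0,"z":-0.3,"wx":0,"wy":0,"wz":0},
  {"x":0,"y":0,"z":-0.4,"wx":0,"wy":0,"wz":0},
  {"x":0,"y":0,"z":-0.5,"wx":0,"wy":0,"wz":0},
  {"x":0,"y":0,"z":-0.6,"wx":0,"wy":0,"wz":0},
  {"x":0,"y":0,"z":-0.6,"wx":0,"wy":0,"wz":0},
], grip_force=60)

```text
t: 15.75
eef_pos: [0.4279, 0.2445, 0.1355]
tool_rot: [-0.002, 1.0, -0.024, 0.004]
contact_force: [0.6, -0.3, -1.5]
gripper_width: 0.559
```

```bash
python3 - <<'E'
from h import *
a=snap("wrist","w8")
b=snap("scene","s8")[60:260,220:500]
b=cv2.resize(b,None,fx=2,fy=2,interpolation=cv2.INTER_CUBIC)[:,:,::-1]
a=cv2.resize(a,(240,180))[:,:,::-1];b=np.ascontiguousarray(b);b[:180,-240:]=a
cv2.imwrite("pics/c8.png",b)
o,p,r=st();print(p,o["contact_force"],o["gripper_width"],o["torque"])
E
```

```text
[0.42635652 0.24303697 0.13220611] [-0.00417401  0.00621627 -0.99658443] 0.5589852447455917 [-0.02567656  0.00392337 -0.00016602]
```

View pics/c8.png

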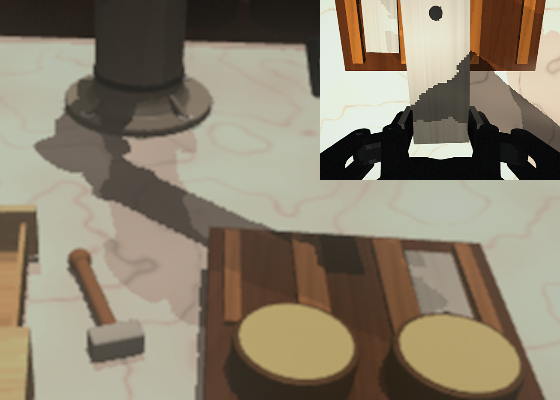

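Request:
jog_arm([
  {"x":0.02,"y":0.06,"z":0,"wx":0,"wy":0,"wz":0},
  {"x":0.05,"y":0.16,"z":0,"wx":0,"wy":0,"wz":0},
  {"x":0.08,"y":0.3,"z":0,"wx":0,"wy":0,"wz":0},
  {"x":0.12,"y":0.44,"z":0,"wx":0,"wy":0,"wz":0},
  {"x":0.16,"y":0.58,"z":0,"wx":0,"wy":0,"wz":0},
  {"x":0.2,"y":0.72,"z":0,"wx":0,"wy":0,"wz":0},
  {"x":0.24,"y":0.86,"z":0,"wx":0,"wy":0,"wz":0},
  {"x":0.28,"y":1,"z":0,"wx":0,"wy":0,"wz":0},
])

```text
t: 16.52
eef_pos: [0.4716, 0.0389, 0.1309]
tool_rot: [-0.001, 1.0, -0.024, 0.001]
contact_force: [0.4, -0.0, -0.6]
gripper_width: 0.556
```

Request:
jog_arm([
  {"x":0.04,"y":0.14,"z":0,"wx":0,"wy":0,"wz":-0.01},
  {"x":0.08,"y":0.28,"z":0,"wx":0,"wy":0,"wz":-0.02},
  {"x":0.12,"y":0.42,"z":0,"wx":0,"wy":0,"wz":-0.03},
  {"x":0.16,"y":0.56,"z":0,"wx":0,"wy":0,"wz":-0.04},
  {"x":0.2,"y":0.7,"z":0,"wx":0,"wy":0,"wz":-0.04},
  {"x":0.24,"y":0.84,"z":0,"wx":0,"wy":0,"wz":-0.04},
  {"x":0.27,"y":0.95,"z":0,"wx":0,"wy":0,"wz":-0.04},
  {"x":0.28,"y":1,"z":0,"wx":0,"wy":0,"wz":-0.04},
  {"x":0.28,"y":1,"z":0,"wx":0,"wy":0,"wz":-0.04},
])

```text
t: 17.27
eef_pos: [0.5169, -0.1661, 0.1295]
tool_rot: [-0.001, 0.999, 0.037, -0.0]
contact_force: [0.0, -0.0, -0.4]
gripper_width: 0.561
```

```bash
python3 - <<'E'
from h import *
o,p,r=st();print(p,o["contact_force"],o["gripper_width"],o["q"].round(2))
print(rel([.52,-.187,.05],down(np.radians(-85.5))))
E
```

```text
[ 0.51694095 -0.16609423  0.12950021] [ 0.02341783 -0.04611814 -0.36916914] 0.5611044885378432 [ 0.48  0.36 -0.35  1.92  0.15  0.89 -1.44]
(array([0.008, 0.106, 0.397]), array([-0.   ,  0.   , -0.002]))
```

Request:
jog_arm([
  {"x":0.008,"y":0.106,"z":0,"wx":0,"wy":0,"wz":0},
  {"x":0.008,"y":0.106,"z":0.1,"wx":0,"wy":0,"wz":0},
  {"x":0.008,"y":0.106,"z":0.2,"wx":0,"wy":0,"wz":0},
  {"x":0.008,"y":0.106,"z":0.32,"wx":0,"wy":0,"wz":0},
  {"x":0.008,"y":0.106,"z":0.44,"wx":0,"wy":0,"wz":0},
  {"x":0.008,"y":0.106,"z":0.56,"wx":0,"wy":0,"wz":0},
  {"x":0.008,"y":0.106,"z":0.65,"wx":0,"wy":0,"wz":0},
  {"x":0.008,"y":0.106,"z":0.71,"wx":0,"wy":0,"wz":0},
  {"x":0.008,"y":0.106,"z":0.71,"wx":0,"wy":0,"wz":0},
  {"x":0.008,"y":0.106,"z":0.71,"wx":0,"wy":0,"wz":0},
])

```text
t: 18.1
eef_pos: [0.5198, -0.1855, -0.0127]
tool_rot: [-0.001, 0.999, 0.037, -0.001]
contact_force: [-0.2, 0.4, -0.3]
gripper_width: 0.555
```

```bash
python3 - <<'E'
from h import *
o,p,r=st();print(p,o["contact_force"],o["gripper_width"])
a=snap("wrist","w9");b=snap("top","top9")[150:290,300:440];b=cv2.resize(b,(420,420),interpolation=cv2.INTER_CUBIC)
cv2.imwrite("pics/c9.png",np.hstack([a[:,90:470],b])[:,:,::-1])
E
```

```text
[ 0.51979837 -0.1855069  -0.01269534] [-0.21561927  0.40385894 -0.28851846] 0.5554356050116641
```

View pics/c9.png

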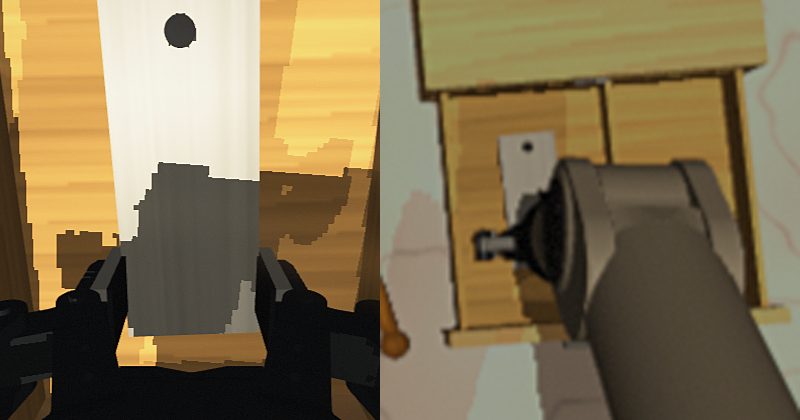

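Request:
jog_arm([
  {"x":0,"y":0,"z":0.02,"wx":0,"wy":0,"wz":0},
  {"x":0,"y":0,"z":0.035,"wx":0,"wy":0,"wz":0},
  {"x":0,"y":0,"z":0.04,"wx":0,"wy":0,"wz":0},
  {"x":0,"y":0,"z":0.04,"wx":0,"wy":0,"wz":0},
])

```text
t: 18.53
eef_pos: [0.5209, -0.1866, -0.0194]
tool_rot: [-0.001, 0.999, 0.037, 0.001]
contact_force: [0.3, -0.3, -0.6]
gripper_width: 0.561
```

Request:
jog_arm([
  {"x":0,"y":0,"z":0,"wx":0,"wy":0,"wz":0},
  {"x":0,"y":0,"z":0,"wx":0,"wy":0,"wz":0},
  {"x":0,"y":0,"z":0,"wx":0,"wy":0,"wz":0},
  {"x":0,"y":0,"z":0,"wx":0,"wy":0,"wz":0},
  {"x":0,"y":0,"z":-0.1,"wx":0,"wy":0,"wz":0},
  {"x":0,"y":0,"z":-0.3,"wx":0,"wy":0,"wz":0},
  {"x":0,"y":0,"z":-0.5,"wx":0,"wy":0,"wz":0},
  {"x":0,"y":0,"z":-0.7,"wx":0,"wy":0,"wz":0},
  {"x":0,"y":0,"z":-0.75,"wx":0,"wy":0,"wz":0},
  {"x":0,"y":0,"z":-0.75,"wx":0,"wy":0,"wz":0},
], hand=1)

```text
t: 19.37
eef_pos: [0.5236, -0.1875, 0.1346]
tool_rot: [0.001, 0.999, 0.037, 0.004]
contact_force: [0.2, -0.6, -0.8]
gripper_width: 1.0
```

```bash
python3 - <<'E'
from h import *
o,p,r=st();print(p,o["contact_force"],o["gripper_width"])
snap("wrist","w10")
for d in finder.place_of("wrist","plate2_mid")+finder.find_in("wrist","plate2_mid"):print(d)
print(rel([.55,.327,.13],down(np.radians(-92.7))))
E
```

```text
[ 0.52355027 -0.18750844  0.13462341] [ 0.1573905 -0.6137205 -0.783867 ] 0.9997389480248883
{'location': [277.0, 137.8], 'confidence': 0.92}
{'bbox': [241.3, 57.2, 70.4, 158.1], 'confidence': 0.64}
(array([ 0.341, -2.55 ,  0.   ]), array([-0.   ,  0.   ,  0.039]))
```

Request:
jog_arm([
  {"x":0.06,"y":-0.2,"z":0,"wx":0,"wy":0,"wz":0.02},
  {"x":0.12,"y":-0.4,"z":0,"wx":0,"wy":0,"wz":0.039},
  {"x":0.12,"y":-0.6,"z":0,"wx":0,"wy":0,"wz":0.039},
  {"x":0.12,"y":-0.8,"z":0,"wx":0,"wy":0,"wz":0.039},
  {"x":0.12,"y":-1,"z":0,"wx":0,"wy":0,"wz":0.039},
  {"x":0.12,"y":-1,"z":0,"wx":0,"wy":0,"wz":0.039},
], hand=-1)

```text
t: 20.02
eef_pos: [0.5267, 0.0247, 0.128]
tool_rot: [-0.003, 1.0, -0.018, -0.002]
contact_force: [1.1, 0.6, -0.7]
gripper_width: 0.144
```

Request:
jog_arm([
  {"x":0.06,"y":-0.2,"z":0,"wx":0,"wy":0,"wz":0},
  {"x":0.06,"y":-0.4,"z":0,"wx":0,"wy":0,"wz":0},
  {"x":0.06,"y":-0.6,"z":0,"wx":0,"wy":0,"wz":0},
  {"x":0.06,"y":-0.8,"z":0,"wx":0,"wy":0,"wz":0},
  {"x":0.06,"y":-1,"z":0,"wx":0,"wy":0,"wz":0},
  {"x":0.06,"y":-1,"z":0,"wx":0,"wy":0,"wz":0},
])

```text
t: 20.52
eef_pos: [0.5431, 0.2344, 0.1277]
tool_rot: [-0.006, 1.0, -0.013, -0.003]
contact_force: [-1.1, 0.7, -0.2]
gripper_width: 0.003
```

```bash
python3 - <<'E'
from h import *
o,p,r=st();print(p,o["contact_force"],o["gripper_width"])
print(rel([.553,.327,.045],down(np.radians(-92.7))))
E
```

```text
[0.54311148 0.23442874 0.12774914] [-1.12586339  0.66676261 -0.24143999] 0.002823445664621615
(array([ 0.041, -0.459,  0.419]), array([-0.004,  0.002,  0.007]))
```

Request:
jog_arm([
  {"x":0.04,"y":-0.2,"z":0,"wx":-0.004,"wy":0.002,"wz":0.007},
  {"x":0.04,"y":-0.4,"z":0,"wx":-0.004,"wy":0.002,"wz":0.007},
  {"x":0.04,"y":-0.46,"z":0.05,"wx":-0.004,"wy":0.002,"wz":0.007},
  {"x":0.04,"y":-0.46,"z":0.15,"wx":-0.004,"wy":0.002,"wz":0.007},
  {"x":0.04,"y":-0.46,"z":0.3,"wx":-0.004,"wy":0.002,"wz":0.007},
  {"x":0.04,"y":-0.46,"z":0.4,"wx":-0.004,"wy":0.002,"wz":0.007},
  {"x":0.04,"y":-0.46,"z":0.42,"wx":-0.004,"wy":0.002,"wz":0.007},
  {"x":0.04,"y":-0.46,"z":0.42,"wx":-0.004,"wy":0.002,"wz":0.007},
  {"x":0.04,"y":-0.46,"z":0.42,"wx":-0.004,"wy":0.002,"wz":0.007},
])

```text
t: 21.27
eef_pos: [0.5528, 0.3269, 0.0445]
tool_rot: [0.001, 1.0, -0.024, -0.001]
contact_force: [0.2, 0.1, 0.3]
gripper_width: 0.003
```

```bash
python3 - <<'E'
from h import *
o,p,r=st();print(p,o["contact_force"],o["gripper_width"],o["q"][6])
print(rel([.553,.327,.0285],down(np.radians(-92.7))))
b=snap("wrist","w11")
for v in(150,160,170):
  g=b[v].mean(1).astype(int);e=np.flatnonzero(np.abs(np.diff(g))>40);print(v,e.tolist())
E
```

```text
[0.5528238 0.3269482 0.0445343] [0.17840519 0.08394317 0.26409014] 0.002936535528303617 -2.50190093037924
(array([ 0.001, -0.   ,  0.08 ]), array([ 0.,  0., -0.]))
150 [134, 135, 169, 208, 209, 224, 225, 315, 316, 405, 409, 410, 415]
160 [135, 136, 209, 224, 225, 272, 273, 297, 298, 301, 302]
170 [136, 137, 209, 210, 225, 273, 274, 294]
```

Request:
jog_arm([
  {"x":0,"y":0,"z":0.04,"wx":0,"wy":0,"wz":0},
  {"x":0,"y":0,"z":0.07,"wx":0,"wy":0,"wz":0},
  {"x":0,"y":0,"z":0.08,"wx":0,"wy":0,"wz":0},
  {"x":0,"y":0,"z":0.08,"wx":0,"wy":0,"wz":0},
  {"x":0,"y":0,"z":0.08,"wx":0,"wy":0,"wz":0},
])

```text
t: 21.73
eef_pos: [0.5534, 0.3273, 0.0295]
tool_rot: [0.0, 1.0, -0.024, -0.0]
contact_force: [-0.1, 0.1, 0.4]
gripper_width: 0.004
```

Request:
jog_arm([
  {"x":0,"y":0,"z":0.006,"wx":0,"wy":0,"wz":0},
  {"x":0,"y":0,"z":0.006,"wx":0,"wy":0,"wz":0},
  {"x":0,"y":0,"z":0.006,"wx":0,"wy":0,"wz":0},
  {"x":0,"y":0,"z":0.006,"wx":0,"wy":0,"wz":0},
])

```text
t: 22.07
eef_pos: [0.5535, 0.3274, 0.0285]
tool_rot: [0.0, 1.0, -0.024, 0.0]
contact_force: [0.5, -0.0, 0.3]
gripper_width: 0.0
```

Request:
jog_arm([
  {"x":0,"y":0,"z":0.006,"wx":0,"wy":0,"wz":0},
  {"x":0,"y":0,"z":0.006,"wx":0,"wy":0,"wz":0},
  {"x":0,"y":0,"z":0.006,"wx":0,"wy":0,"wz":0},
  {"x":0,"y":0,"z":0.006,"wx":0,"wy":0,"wz":0},
])

```text
t: 22.4
eef_pos: [0.5537, 0.3276, 0.0279]
tool_rot: [0.0, 1.0, -0.024, 0.0]
contact_force: [-0.6, -1.8, 5.1]
gripper_width: -0.0
```

Request:
jog_arm([
  {"x":-0.03,"y":0,"z":0.005,"wx":0,"wy":0,"wz":0},
  {"x":-0.06,"y":0,"z":0.005,"wx":0,"wy":0,"wz":0},
  {"x":-0.09,"y":0,"z":0.005,"wx":0,"wy":0,"wz":0},
  {"x":-0.12,"y":0,"z":0.005,"wx":0,"wy":0,"wz":0},
  {"x":-0.15,"y":0,"z":0.005,"wx":0,"wy":0,"wz":0},
  {"x":-0.18,"y":0,"z":0.005,"wx":0,"wy":0,"wz":0},
  {"x":-0.2,"y":0,"z":0.005,"wx":0,"wy":0,"wz":0},
  {"x":-0.2,"y":0,"z":0.005,"wx":0,"wy":0,"wz":0},
])

```text
t: 23.07
eef_pos: [0.5139, 0.3304, 0.0278]
tool_rot: [-0.001, 1.0, -0.023, 0.001]
contact_force: [-1.8, -0.0, 7.2]
gripper_width: -0.0
```

Request:
jog_arm([
  {"x":-0.03,"y":0,"z":0.005,"wx":0,"wy":0,"wz":0},
  {"x":-0.06,"y":0,"z":0.005,"wx":0,"wy":0,"wz":0},
  {"x":-0.09,"y":0,"z":0.005,"wx":0,"wy":0,"wz":0},
  {"x":-0.12,"y":0,"z":0.005,"wx":0,"wy":0,"wz":0},
  {"x":-0.15,"y":0,"z":0.005,"wx":0,"wy":0,"wz":0},
  {"x":-0.17,"y":0,"z":0.005,"wx":0,"wy":0,"wz":0},
  {"x":-0.18,"y":0,"z":0.005,"wx":0,"wy":0,"wz":0},
  {"x":-0.18,"y":0,"z":0.005,"wx":0,"wy":0,"wz":0},
])

```text
t: 23.73
eef_pos: [0.4785, 0.3331, 0.0278]
tool_rot: [-0.002, 1.0, -0.023, 0.002]
contact_force: [0.0, -0.5, 7.9]
gripper_width: 0.001
```

Request:
jog_arm([
  {"x":0,"y":0,"z":-0.1,"wx":0,"wy":0,"wz":0},
  {"x":0,"y":0,"z":-0.3,"wx":0,"wy":0,"wz":0},
  {"x":0,"y":0,"z":-0.5,"wx":0,"wy":0,"wz":0},
  {"x":0,"y":0,"z":-0.5,"wx":0,"wy":0,"wz":0},
  {"x":0,"y":0,"z":-0.5,"wx":0,"wy":0,"wz":0},
])

```text
t: 24.15
eef_pos: [0.4792, 0.334, 0.1302]
tool_rot: [-0.003, 1.0, -0.023, 0.004]
contact_force: [0.3, -0.5, -0.3]
gripper_width: -0.001
```

```bash
python3 - <<'E'
from h import *
b=snap("wrist","w12");snap("top","top12");o,p,r=st();print(p,o["contact_force"])
for n in("plate3_mid",):
  for c in("wrist","top"):
    for d in finder.place_of(c,n):print(n,c,d["location"],ray(c,d["location"],.0635))
E
```

```text
[0.47746156 0.33212921 0.12703173] [-0.31575236  0.07647079 -0.90575191]
plate3_mid wrist [287.3, 217.5] [0.46598733 0.32813014 0.0635    ]
plate3_mid top [156.4, 244.3] [0.47571433 0.33343373 0.0635    ]
```

View pics/w12.png

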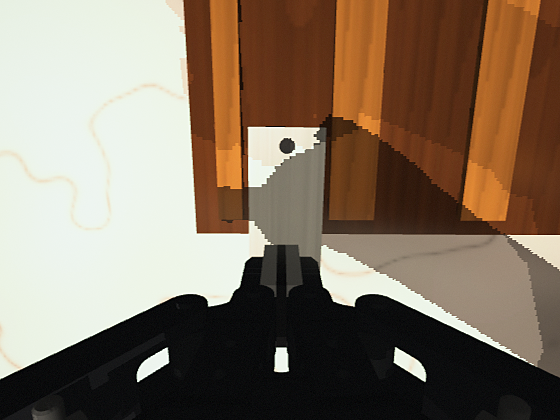

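Request:
jog_arm([
  {"x":-0.12,"y":0.008,"z":0,"wx":0,"wy":0,"wz":0},
  {"x":-0.24,"y":0.008,"z":0.05,"wx":0,"wy":0,"wz":0},
  {"x":-0.24,"y":0.008,"z":0.13,"wx":0,"wy":0,"wz":0},
  {"x":-0.24,"y":0.008,"z":0.13,"wx":0,"wy":0,"wz":0},
  {"x":-0.24,"y":0.008,"z":0.13,"wx":0,"wy":0,"wz":0},
  {"x":-0.24,"y":0.008,"z":0.13,"wx":0,"wy":0,"wz":0},
  {"x":-0.24,"y":0.008,"z":0.13,"wx":0,"wy":0,"wz":0},
  {"x":-0.24,"y":0.008,"z":0.13,"wx":0,"wy":0,"wz":0},
], hand=1)

```text
t: 25.02
eef_pos: [0.4299, 0.3327, 0.1006]
tool_rot: [-0.001, 1.0, -0.024, 0.001]
contact_force: [-0.1, -0.3, 0.3]
gripper_width: 1.0
```

```bash
python3 - <<'E'
from h import *
o,p,r=st();print(p,o["gripper_width"],o["q"][6])
print(rel([.430,.3328,.01],down(np.radians(-92.7))))
E
```

```text
[0.42994806 0.33269303 0.10057545] 1.000386487862803 -2.616394276104606
(array([-0.001,  0.   ,  0.453]), array([-0.001, -0.001, -0.   ]))
```

Request:
jog_arm([
  {"x":0,"y":0,"z":0.1,"wx":0,"wy":0,"wz":0},
  {"x":0,"y":0,"z":0.2,"wx":0,"wy":0,"wz":0},
  {"x":0,"y":0,"z":0.3,"wx":0,"wy":0,"wz":0},
  {"x":0,"y":0,"z":0.4,"wx":0,"wy":0,"wz":0},
  {"x":0,"y":0,"z":0.45,"wx":0,"wy":0,"wz":0},
  {"x":0,"y":0,"z":0.45,"wx":0,"wy":0,"wz":0},
  {"x":0,"y":0,"z":0.45,"wx":0,"wy":0,"wz":0},
])

```text
t: 25.6
eef_pos: [0.4304, 0.333, 0.0108]
tool_rot: [-0.001, 1.0, -0.024, 0.001]
contact_force: [0.8, -0.4, 0.7]
gripper_width: 1.002
```

Request:
jog_arm([
  {"x":0,"y":0,"z":0,"wx":0,"wy":0,"wz":0},
  {"x":0,"y":0,"z":0,"wx":0,"wy":0,"wz":0},
  {"x":0,"y":0,"z":0,"wx":0,"wy":0,"wz":0},
  {"x":0,"y":0,"z":0,"wx":0,"wy":0,"wz":0},
  {"x":0,"y":0,"z":0,"wx":0,"wy":0,"wz":0},
  {"x":0,"y":0,"z":0,"wx":0,"wy":0,"wz":0},
  {"x":0,"y":0,"z":0,"wx":0,"wy":0,"wz":0},
  {"x":0,"y":0,"z":0,"wx":0,"wy":0,"wz":0},
  {"x":0,"y":0,"z":0,"wx":0,"wy":0,"wz":0},
  {"x":0,"y":0,"z":0,"wx":0,"wy":0,"wz":0},
], hand=-1, grip_force=40)

```text
t: 26.43
eef_pos: [0.4311, 0.3336, 0.0115]
tool_rot: [-0.001, 1.0, -0.024, 0.002]
contact_force: [-0.2, 0.0, 5.7]
gripper_width: 0.57
```

Request:
jog_arm([
  {"x":0,"y":0,"z":-0.02,"wx":0,"wy":0,"wz":0},
  {"x":0,"y":0,"z":-0.05,"wx":0,"wy":0,"wz":0},
  {"x":0,"y":0,"z":-0.1,"wx":0,"wy":0,"wz":0},
  {"x":0,"y":0,"z":-0.2,"wx":0,"wy":0,"wz":0},
  {"x":0,"y":0,"z":-0.3,"wx":0,"wy":0,"wz":0},
  {"x":0,"y":0,"z":-0.4,"wx":0,"wy":0,"wz":0},
  {"x":0,"y":0,"z":-0.5,"wx":0,"wy":0,"wz":0},
  {"x":0,"y":0,"z":-0.6,"wx":0,"wy":0,"wz":0},
  {"x":0,"y":0,"z":-0.6,"wx":0,"wy":0,"wz":0},
], grip_force=60)

```text
t: 27.18
eef_pos: [0.4322, 0.335, 0.1359]
tool_rot: [-0.003, 1.0, -0.024, 0.004]
contact_force: [1.4, 1.3, -2.2]
gripper_width: 0.559
```

```bash
python3 - <<'E'
from h import *
o,p,r=st();print(p,o["gripper_width"],o["contact_force"],o["q"][6])
snap("wrist","w13")
for d in finder.place_of("wrist","plate3_mid")+finder.find_in("wrist","plate3_mid"):print(d)
b=cv2.imread("pics/w8.png")
c=cv2.imread("pics/w13.png");print(np.abs(b[330:420].astype(int)-c[330:420]).mean())
for v in(100,200,240):
  for i in(b,c):
    g=i[v].mean(1).astype(int);print(v,np.flatnonzero(np.abs(np.diff(g))>40).tolist())
print(rel([.52,-.187,.13],down(np.radians(-85.5))))
E
```

```text
[0.43217775 0.33501893 0.13589694] 0.5589663247076372 [ 1.42601045  1.25485454 -2.23082233] -2.5918130596548283
{'location': [279.9, 184.1], 'confidence': 0.69}
{'bbox': [199.4, 2.3, 162.7, 336.7], 'confidence': 0.9}
4.982744708994709
100 [48, 49, 69, 94, 95, 104, 105, 182, 183, 195, 196, 349, 464, 510, 511]
100 [188, 189, 203, 204, 356, 357, 468]
200 [262, 263, 348, 441, 442]
200 [262, 263, 464]
240 [220, 221, 348, 492, 493]
240 [221, 222, 530, 534, 536]
(array([5.710e-01, 2.574e+00, 2.000e-03]), array([-0.001, -0.001, -0.04 ]))
```

Lifted the same way. Carry to the drawer.

Request:
jog_arm([
  {"x":0.02,"y":0.06,"z":0,"wx":0,"wy":0,"wz":0},
  {"x":0.05,"y":0.16,"z":0,"wx":0,"wy":0,"wz":0},
  {"x":0.08,"y":0.3,"z":0,"wx":0,"wy":0,"wz":0},
  {"x":0.12,"y":0.44,"z":0,"wx":0,"wy":0,"wz":0},
  {"x":0.16,"y":0.58,"z":0,"wx":0,"wy":0,"wz":0},
  {"x":0.2,"y":0.72,"z":0,"wx":0,"wy":0,"wz":0},
  {"x":0.24,"y":0.86,"z":0,"wx":0,"wy":0,"wz":0},
  {"x":0.28,"y":1,"z":0,"wx":0,"wy":0,"wz":0},
])

```text
t: 28.0
eef_pos: [0.4757, 0.1273, 0.1297]
tool_rot: [-0.0, 1.0, -0.024, 0.001]
contact_force: [1.1, -0.4, -0.6]
gripper_width: 0.558
```

Request:
jog_arm([
  {"x":0.04,"y":0.14,"z":0,"wx":0,"wy":0,"wz":-0.01},
  {"x":0.08,"y":0.28,"z":0,"wx":0,"wy":0,"wz":-0.02},
  {"x":0.12,"y":0.42,"z":0,"wx":0,"wy":0,"wz":-0.03},
  {"x":0.16,"y":0.56,"z":0,"wx":0,"wy":0,"wz":-0.04},
  {"x":0.2,"y":0.7,"z":0,"wx":0,"wy":0,"wz":-0.04},
  {"x":0.24,"y":0.84,"z":0,"wx":0,"wy":0,"wz":-0.04},
  {"x":0.27,"y":0.95,"z":0,"wx":0,"wy":0,"wz":-0.04},
  {"x":0.28,"y":1,"z":0,"wx":0,"wy":0,"wz":-0.04},
  {"x":0.28,"y":1,"z":0,"wx":0,"wy":0,"wz":-0.04},
])

```text
t: 28.75
eef_pos: [0.5208, -0.0787, 0.1284]
tool_rot: [-0.0, 0.999, 0.036, -0.001]
contact_force: [-0.6, -0.4, -1.3]
gripper_width: 0.56
```

```bash
python3 - <<'E'
from h import *
o,p,r=st();print(p,o["gripper_width"],o["contact_force"],o["q"][6])
print(rel([.52,-.187,-.014],down(np.radians(-85.5))))
E
```

```text
[ 0.52084317 -0.07873645  0.12839747] 0.5604059150423074 [-0.638641   -0.35832377 -1.25405935] -1.601417860719291
(array([-0.042,  0.54 ,  0.712]), array([-0.   ,  0.   , -0.002]))
```

Request:
jog_arm([
  {"x":-0.02,"y":0.14,"z":0,"wx":0,"wy":0,"wz":0},
  {"x":-0.03,"y":0.28,"z":0,"wx":0,"wy":0,"wz":0},
  {"x":-0.04,"y":0.42,"z":0,"wx":0,"wy":0,"wz":0},
  {"x":-0.042,"y":0.54,"z":0,"wx":0,"wy":0,"wz":0},
  {"x":-0.042,"y":0.54,"z":0.12,"wx":0,"wy":0,"wz":0},
  {"x":-0.042,"y":0.54,"z":0.24,"wx":0,"wy":0,"wz":0},
  {"x":-0.042,"y":0.54,"z":0.36,"wx":0,"wy":0,"wz":0},
  {"x":-0.042,"y":0.54,"z":0.48,"wx":0,"wy":0,"wz":0},
  {"x":-0.042,"y":0.54,"z":0.6,"wx":0,"wy":0,"wz":0},
  {"x":-0.042,"y":0.54,"z":0.68,"wx":0,"wy":0,"wz":0},
  {"x":-0.042,"y":0.54,"z":0.72,"wx":0,"wy":0,"wz":0},
  {"x":-0.042,"y":0.54,"z":0.72,"wx":0,"wy":0,"wz":0},
])

```text
t: 29.75
eef_pos: [0.5184, -0.1848, -0.0175]
tool_rot: [-0.001, 0.999, 0.037, -0.003]
contact_force: [0.1, 1.0, -0.8]
gripper_width: 0.557
```

Request:
jog_arm([
  {"x":0,"y":0,"z":0.01,"wx":0,"wy":0,"wz":0},
  {"x":0,"y":0,"z":0.01,"wx":0,"wy":0,"wz":0},
  {"x":0,"y":0,"z":0.01,"wx":0,"wy":0,"wz":0},
])

```text
t: 30.0
eef_pos: [0.5191, -0.1846, -0.0186]
tool_rot: [-0.001, 0.999, 0.037, -0.002]
contact_force: [0.6, -0.4, -1.8]
gripper_width: 0.558
```

Request:
jog_arm([
  {"x":0,"y":0,"z":0,"wx":0,"wy":0,"wz":0},
  {"x":0,"y":0,"z":0,"wx":0,"wy":0,"wz":0},
  {"x":0,"y":0,"z":0,"wx":0,"wy":0,"wz":0},
  {"x":0,"y":0,"z":0,"wx":0,"wy":0,"wz":0},
  {"x":0,"y":0,"z":-0.1,"wx":0,"wy":0,"wz":0},
  {"x":0,"y":0,"z":-0.3,"wx":0,"wy":0,"wz":0},
  {"x":0,"y":0,"z":-0.5,"wx":0,"wy":0,"wz":0},
  {"x":0,"y":0,"z":-0.7,"wx":0,"wy":0,"wz":0},
  {"x":0,"y":0,"z":-0.75,"wx":0,"wy":0,"wz":0},
  {"x":0,"y":0,"z":-0.75,"wx":0,"wy":0,"wz":0},
], hand=1)

```text
t: 30.83
eef_pos: [0.5225, -0.1857, 0.1355]
tool_rot: [0.0, 0.999, 0.037, 0.002]
contact_force: [0.0, -0.2, -0.2]
gripper_width: 0.997
```

```bash
python3 - <<'E'
from h import *
o,p,r=st();print(p,o["gripper_width"],o["contact_force"])
a=snap("wrist","w14");b=snap("top","top14")[120:300,250:440]
for n in("plate2_mid","plate3_mid"):
  for d in finder.place_of("wrist",n):print(n,d,ray("wrist",d["location"],.02))
for c in("top","scene"):
  if c=="scene":snap(c,"s14")
  for d in finder.place_of(c,"hammer_balance"):print(d,ray(c,d["location"],.014))
b=cv2.resize(b,(420,420),interpolation=cv2.INTER_CUBIC)
cv2.imwrite("pics/c14.png",np.hstack([a[:,90:470],b])[:,:,::-1])
E
```

```text
[ 0.52251364 -0.1856928   0.13547262] 0.9970801117967969 [ 0.00474612 -0.17476855 -0.16655215]
plate3_mid {'location': [279.9, 143.6], 'confidence': 0.93} [ 0.55026162 -0.18107499  0.02      ]
{'location': [292.5, 230.3], 'confidence': 0.9} [ 0.51871291 -0.02445954  0.014     ]
{'location': [224.2, 170.8], 'confidence': 0.72} [0.68221812 0.1687789  0.014     ]
{'location': [273.2, 212.0], 'confidence': 0.89} [ 0.53222584 -0.01512357  0.014     ]
{'location': [441.5, 254.9], 'confidence': 0.63} [0.64530004 0.32137    0.014     ]
```

View pics/c14.png

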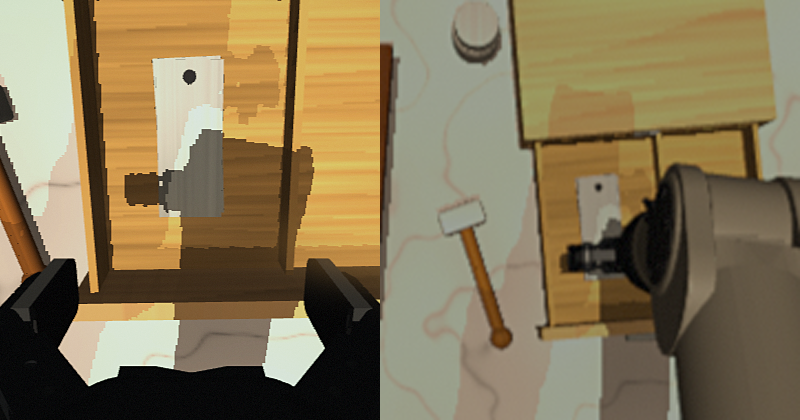

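```bash
python3 - <<'E'
from h import *
im=cv2.imread("pics/top14.png")
h=ray("top",(287.1,213),.016);q=ray("top",(304.8,264.9),.014);d=h-q;print(h,q,np.hypot(d[0],d[1]),np.degrees(np.arctan2(d[1],d[0])),h+(q-h)*37/149)
im=cams.read_camera("top")
hsv=cv2.cvtColor(im,cv2.COLOR_RGB2HSV)
roi=np.zeros(im.shape[:2],bool);roi[195:275,275:315]=1
m=roi&(hsv[...,1]>110)
n,l,s,c=cv2.connectedComponentsWithStats(m.astype(np.uint8));k=1+np.argmax(s[1:,4]);print(s[k],c[k])
v,u=np.nonzero(l==k);W=np.array([ray("top",(a,b),.016)[:2] for a,b in zip(u,v)]);ctr=W.mean(0);ev=np.linalg.svd(W-ctr)[2][0];ev*=np.sign(ev[0]);t=(W-ctr)@ev;print(ctr,ev,np.degrees(np.arctan2(ev[1],ev[0])),t.min(),t.max(),"balance from pommel end",ctr+ev*(t.min()+.126),"from head side",ctr+ev*(t.max()-.023))
E
```

```text
[ 0.56615538 -0.00892587  0.016     ] [ 0.42482821 -0.05919832  0.014     ] 0.150002294474892 19.58132652916581 [ 0.53106071 -0.02140963  0.01550336]
[286 217  24  52 328] [297.59756098 244.51829268]
[ 0.48012008 -0.03879809] [0.94148068 0.33706696] 19.698277600419438 -0.06860218505268104 0.07718514081686105 balance from pommel end [ 0.53415902 -0.01945119] from head side [ 0.53113434 -0.02053407]
```

Request:
jog_arm([
  {"x":0,"y":-0.2,"z":0,"wx":0,"wy":0,"wz":-0.035},
  {"x":0,"y":-0.4,"z":0,"wx":0,"wy":0,"wz":-0.07},
  {"x":-0.02,"y":-0.6,"z":0,"wx":0,"wy":0,"wz":-0.084},
  {"x":-0.02,"y":-0.82,"z":0,"wx":0,"wy":0,"wz":-0.084},
  {"x":-0.02,"y":-0.82,"z":0,"wx":0,"wy":0,"wz":-0.084},
  {"x":-0.02,"y":-0.82,"z":0,"wx":0,"wy":0,"wz":-0.084},
  {"x":-0.02,"y":-0.82,"z":0,"wx":0,"wy":0,"wz":-0.084},
])

```text
t: 31.82
eef_pos: [0.5025, -0.0217, 0.1302]
tool_rot: [-0.002, 0.986, 0.169, -0.003]
contact_force: [0.9, 0.1, -0.6]
gripper_width: 1.001
```

```bash
python3 - <<'E'
from h import *
o,p,r=st();print(p,o["gripper_width"],o["q"].round(2))
snap("wrist","w15")
for d in finder.place_of("wrist","hammer_balance"):print(d,ray("wrist",d["location"],.014))
print(proj("wrist",np.array([.532,-.0205,.014])))
print(rel([.532,-.0205,-.034],down(np.radians(-70.35))))
E
```

```text
[ 0.50247285 -0.02170129  0.130162  ] 1.0013202717439051 [ 0.29  0.31 -0.43  2.    0.16  0.88 -1.46]
{'location': [291.0, 145.0], 'confidence': 0.65} [ 0.53362867 -0.01979085  0.014     ]
(np.float64(291.15035795059504), np.float64(147.2908550700953))
(array([0.148, 0.04 , 0.82 ]), array([-0.001,  0.002, -0.002]))
```

View pics/w15.png

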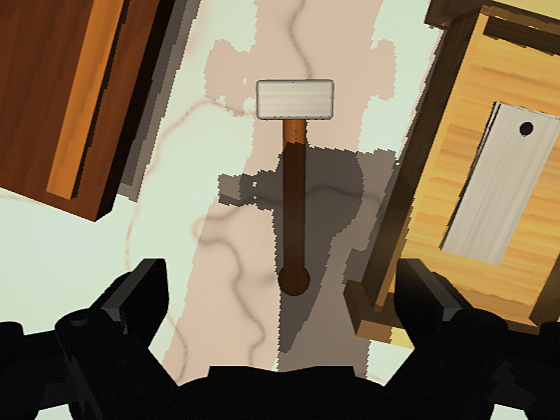

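Request:
jog_arm([
  {"x":0.15,"y":0.037,"z":0,"wx":-0.001,"wy":0.002,"wz":-0.002},
  {"x":0.153,"y":0.037,"z":0.1,"wx":-0.001,"wy":0.002,"wz":-0.002},
  {"x":0.153,"y":0.037,"z":0.25,"wx":-0.001,"wy":0.002,"wz":-0.002},
  {"x":0.153,"y":0.037,"z":0.4,"wx":-0.001,"wy":0.002,"wz":-0.002},
  {"x":0.153,"y":0.037,"z":0.55,"wx":-0.001,"wy":0.002,"wz":-0.002},
  {"x":0.153,"y":0.037,"z":0.68,"wx":-0.001,"wy":0.002,"wz":-0.002},
  {"x":0.153,"y":0.037,"z":0.74,"wx":-0.001,"wy":0.002,"wz":-0.002},
  {"x":0.153,"y":0.037,"z":0.74,"wx":-0.001,"wy":0.002,"wz":-0.002},
  {"x":0.153,"y":0.037,"z":0.74,"wx":-0.001,"wy":0.002,"wz":-0.002},
  {"x":0.153,"y":0.037,"z":0.74,"wx":-0.001,"wy":0.002,"wz":-0.002},
])

```text
t: 32.75
eef_pos: [0.5342, -0.0201, -0.0167]
tool_rot: [-0.0, 0.985, 0.17, 0.001]
contact_force: [1.1, 0.7, 0.5]
gripper_width: 1.002
```

```bash
python3 - <<'E'
from h import *
o,p,r=st();print(p,o["gripper_width"],o["contact_force"])
print(rel([.533,-.020,-.032],down(np.radians(-70.35))))
b=snap("wrist","w16")
for d in finder.place_of("wrist","hammer_balance"):print(d,ray("wrist",d["location"],.014))
E
```

```text
[ 0.53422794 -0.02013096 -0.01666092] 1.002447803313668 [1.14693121 0.69691714 0.45417602]
(array([-0.006, -0.003,  0.077]), array([-0.   , -0.001, -0.   ]))
{'location': [281.5, 260.6], 'confidence': 0.86} [ 0.53354723 -0.02018492  0.014     ]
```

Request:
jog_arm([
  {"x":-0.005,"y":-0.002,"z":0.04,"wx":0,"wy":0,"wz":0},
  {"x":-0.005,"y":-0.002,"z":0.075,"wx":0,"wy":0,"wz":0},
  {"x":-0.005,"y":-0.002,"z":0.075,"wx":0,"wy":0,"wz":0},
  {"x":-0.005,"y":-0.002,"z":0.075,"wx":0,"wy":0,"wz":0},
])

```text
t: 33.18
eef_pos: [0.5328, -0.0199, -0.0318]
tool_rot: [-0.0, 0.985, 0.17, 0.001]
contact_force: [0.6, 0.2, -0.0]
gripper_width: 1.002
```

Request:
jog_arm([
  {"x":0,"y":0,"z":0,"wx":0,"wy":0,"wz":0},
  {"x":0,"y":0,"z":0,"wx":0,"wy":0,"wz":0},
  {"x":0,"y":0,"z":0,"wx":0,"wy":0,"wz":0},
  {"x":0,"y":0,"z":0,"wx":0,"wy":0,"wz":0},
  {"x":0,"y":0,"z":0,"wx":0,"wy":0,"wz":0},
  {"x":0,"y":0,"z":0,"wx":0,"wy":0,"wz":0},
  {"x":0,"y":0,"z":0,"wx":0,"wy":0,"wz":0},
  {"x":0,"y":0,"z":0,"wx":0,"wy":0,"wz":0},
  {"x":0,"y":0,"z":0,"wx":0,"wy":0,"wz":0},
  {"x":0,"y":0,"z":0,"wx":0,"wy":0,"wz":0},
  {"x":0,"y":0,"z":0,"wx":0,"wy":0,"wz":0},
  {"x":0,"y":0,"z":0,"wx":0,"wy":0,"wz":0},
], hand=-1, grip_force=60)

```text
t: 34.18
eef_pos: [0.533, -0.0199, -0.0315]
tool_rot: [-0.0, 0.985, 0.17, 0.001]
contact_force: [-0.9, -0.3, 5.9]
gripper_width: 0.184
```

Request:
jog_arm([
  {"x":0,"y":0,"z":-0.02,"wx":0,"wy":0,"wz":0},
  {"x":0,"y":0,"z":-0.06,"wx":0,"wy":0,"wz":0},
  {"x":0,"y":0,"z":-0.14,"wx":0,"wy":0,"wz":0},
  {"x":0,"y":0,"z":-0.24,"wx":0,"wy":0,"wz":0},
  {"x":0,"y":0,"z":-0.34,"wx":0,"wy":0,"wz":0},
  {"x":0,"y":0,"z":-0.44,"wx":0,"wy":0,"wz":0},
  {"x":0,"y":0,"z":-0.54,"wx":0,"wy":0,"wz":0},
  {"x":0,"y":0,"z":-0.62,"wx":0,"wy":0,"wz":0},
  {"x":0,"y":0,"z":-0.65,"wx":0,"wy":0,"wz":0},
  {"x":0,"y":0,"z":-0.65,"wx":0,"wy":0,"wz":0},
])

```text
t: 35.02
eef_pos: [0.5336, -0.02, 0.1]
tool_rot: [0.0, 0.985, 0.17, 0.003]
contact_force: [-0.5, -0.5, -2.3]
gripper_width: 0.186
```

```bash
python3 - <<'E'
from h import *
o,p,r=st();print(p,o["gripper_width"],o["contact_force"],o["torque"])
a=snap("wrist","w17");b=snap("scene","s17")[130:290,180:360];b=cv2.resize(b,(420,373),interpolation=cv2.INTER_CUBIC)
cv2.imwrite("pics/c17.png",np.hstack([a[:373,90:470],b])[:,:,::-1])
c0,s=np.array([.5535,-.1845]),np.radians(4.5);X=np.array([np.cos(s),np.sin(s)]);Y=np.array([-X[1],X[0]])
n=c0-Y*.132;print("narrow",n); t=n+X*.037
print(t,rel([*t,p[2]],down(np.radians(-85.5))))
E
```

```text
[ 0.53363792 -0.02001863  0.10002787] 0.18582196713809185 [-0.49212103 -0.50387494 -2.33264842] [-0.02541979 -0.07344851 -0.03290838]
narrow [ 0.5638566  -0.31609309]
[ 0.60074254 -0.3131901 ] (array([-0.168,  1.495, -0.011]), array([-0.   , -0.   ,  0.084]))
```

View pics/c17.png

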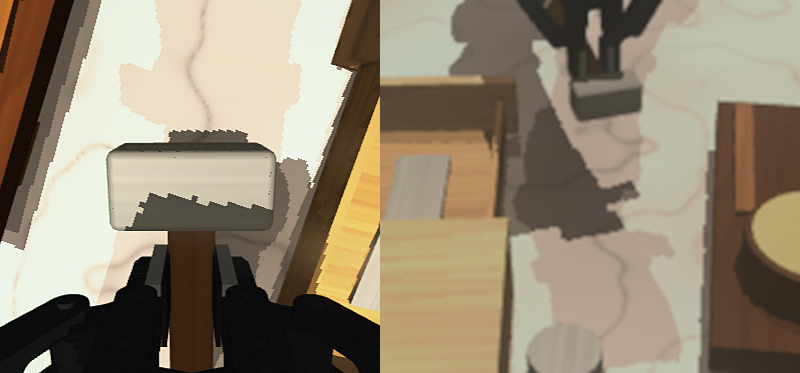

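Request:
jog_arm([
  {"x":-0.01,"y":0.05,"z":0,"wx":0,"wy":0,"wz":0},
  {"x":-0.02,"y":0.13,"z":0,"wx":0,"wy":0,"wz":0},
  {"x":-0.03,"y":0.23,"z":0,"wx":0,"wy":0,"wz":0},
  {"x":-0.04,"y":0.33,"z":0,"wx":0,"wy":0,"wz":0},
  {"x":-0.05,"y":0.43,"z":0,"wx":0,"wy":0,"wz":0},
  {"x":-0.06,"y":0.53,"z":0,"wx":0,"wy":0,"wz":0},
  {"x":-0.07,"y":0.62,"z":0,"wx":0,"wy":0,"wz":0},
  {"x":-0.08,"y":0.7,"z":0,"wx":0,"wy":0,"wz":0},
  {"x":-0.085,"y":0.75,"z":0,"wx":0,"wy":0,"wz":0},
])

```text
t: 35.87
eef_pos: [0.5653, -0.1704, 0.0962]
tool_rot: [-0.0, 0.986, 0.169, -0.001]
contact_force: [-0.1, -0.6, -4.4]
gripper_width: 0.183
```

Request:
jog_arm([
  {"x":-0.01,"y":0.05,"z":0,"wx":0,"wy":0,"wz":0.01},
  {"x":-0.02,"y":0.13,"z":0,"wx":0,"wy":0,"wz":0.02},
  {"x":-0.03,"y":0.23,"z":0,"wx":0,"wy":0,"wz":0.035},
  {"x":-0.04,"y":0.33,"z":0,"wx":0,"wy":0,"wz":0.05},
  {"x":-0.05,"y":0.43,"z":0,"wx":0,"wy":0,"wz":0.065},
  {"x":-0.06,"y":0.53,"z":0,"wx":0,"wy":0,"wz":0.078},
  {"x":-0.07,"y":0.62,"z":0,"wx":0,"wy":0,"wz":0.084},
  {"x":-0.08,"y":0.7,"z":0,"wx":0,"wy":0,"wz":0.084},
  {"x":-0.085,"y":0.74,"z":0,"wx":0,"wy":0,"wz":0.084},
  {"x":-0.085,"y":0.74,"z":0,"wx":0,"wy":0,"wz":0.084},
  {"x":-0.085,"y":0.74,"z":0,"wx":0,"wy":0,"wz":0.084},
])

```text
t: 36.78
eef_pos: [0.5983, -0.3152, 0.0957]
tool_rot: [-0.001, 0.999, 0.037, -0.001]
contact_force: [-0.1, 1.6, -2.7]
gripper_width: 0.186
```

```bash
python3 - <<'E'
from h import *
o,p,r=st();print(p,o["gripper_width"],o["contact_force"],o["q"].round(2))
print(rel([.602,-.312,-.013],down(np.radians(-85.5))))
a=snap("wrist","w18");cv2.imwrite("pics/w18.png",a[:,:,::-1])
E
```

```text
[ 0.59828692 -0.315233    0.09565252] 0.18565126527182527 [-0.06216902  1.59365372 -2.6902241 ] [ 0.58  0.59 -0.27  1.62  0.18  0.96 -1.24]
(array([ 0.021, -0.014,  0.543]), array([-0.   ,  0.001, -0.001]))
```

View pics/w18.png

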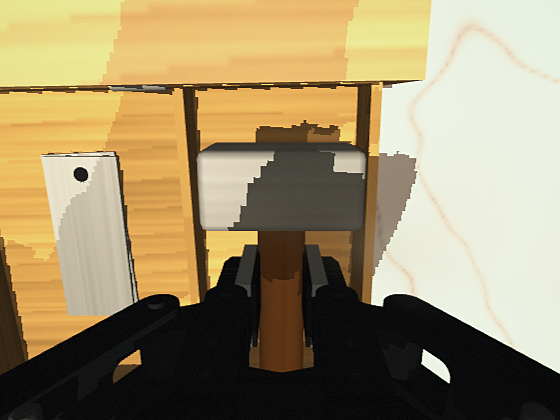

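```bash
python3 - <<'E'
from h import *
o,p,r=st();X=r.apply([1,0,0]);t=np.array([.602,-.312,0])
for a in(.051,-.126):
  for y in(-.028,.028):print(a,y,np.round(proj("wrist",t+X*a+r.apply([0,y,0])+[0,0,.017]),0))
print("unit front seen at",ray("wrist",(200,86),.08),ray("wrist",(200,86),.06), "div/wall floor",ray("wrist",(204,250),.017),ray("wrist",(358,200),.017))
E
```

```text
0.051 -0.028 [236. 115.]
0.051 0.028 [321. 116.]
-0.126 -0.028 [243. 346.]
-0.126 0.028 [314. 346.]
unit front seen at [ 0.66658286 -0.26896284  0.08      ] [ 0.66689725 -0.26481062  0.06      ] div/wall floor [ 0.55311015 -0.26128758  0.017     ] [ 0.59935872 -0.36838969  0.017     ]
```

Request:
jog_arm([
  {"x":0.02,"y":-0.012,"z":0.03,"wx":0,"wy":0,"wz":0},
  {"x":0.02,"y":-0.012,"z":0.1,"wx":0,"wy":0,"wz":0},
  {"x":0.02,"y":-0.012,"z":0.18,"wx":0,"wy":0,"wz":0},
  {"x":0.02,"y":-0.012,"z":0.26,"wx":0,"wy":0,"wz":0},
  {"x":0.02,"y":-0.012,"z":0.34,"wx":0,"wy":0,"wz":0},
  {"x":0.02,"y":-0.012,"z":0.42,"wx":0,"wy":0,"wz":0},
  {"x":0.02,"y":-0.012,"z":0.48,"wx":0,"wy":0,"wz":0},
  {"x":0.02,"y":-0.012,"z":0.51,"wx":0,"wy":0,"wz":0},
  {"x":0.02,"y":-0.012,"z":0.52,"wx":0,"wy":0,"wz":0},
  {"x":0.02,"y":-0.012,"z":0.52,"wx":0,"wy":0,"wz":0},
  {"x":0.02,"y":-0.012,"z":0.52,"wx":0,"wy":0,"wz":0},
])

```text
t: 37.75
eef_pos: [0.6028, -0.3114, -0.0076]
tool_rot: [-0.001, 0.999, 0.038, -0.0]
contact_force: [-0.0, -0.0, -2.4]
gripper_width: 0.182
```

Request:
jog_arm([
  {"x":0,"y":0,"z":0.01,"wx":0,"wy":0,"wz":0},
  {"x":0,"y":0,"z":0.01,"wx":0,"wy":0,"wz":0},
  {"x":0,"y":0,"z":0.01,"wx":0,"wy":0,"wz":0},
])

```text
t: 38.0
eef_pos: [0.6032, -0.3116, -0.0089]
tool_rot: [-0.0, 0.999, 0.038, 0.0]
contact_force: [-1.0, 0.1, -3.6]
gripper_width: 0.181
```

Request:
jog_arm([
  {"x":0,"y":0,"z":0.015,"wx":0,"wy":0,"wz":0},
  {"x":0,"y":0,"z":0.015,"wx":0,"wy":0,"wz":0},
  {"x":0,"y":0,"z":0.015,"wx":0,"wy":0,"wz":0},
])

```text
t: 38.25
eef_pos: [0.603, -0.3116, -0.0121]
tool_rot: [-0.0, 0.999, 0.038, 0.0]
contact_force: [-0.8, -0.2, -2.9]
gripper_width: 0.181
```

Request:
jog_arm([
  {"x":0,"y":0,"z":0.01,"wx":0,"wy":0,"wz":0},
  {"x":0,"y":0,"z":0.01,"wx":0,"wy":0,"wz":0},
  {"x":0,"y":0,"z":0.01,"wx":0,"wy":0,"wz":0},
])

```text
t: 38.5
eef_pos: [0.6029, -0.3116, -0.0142]
tool_rot: [-0.0, 0.999, 0.038, -0.0]
contact_force: [1.3, -0.0, -3.4]
gripper_width: 0.186
```

Request:
jog_arm([
  {"x":0,"y":0,"z":0,"wx":0,"wy":0,"wz":0},
  {"x":0,"y":0,"z":0,"wx":0,"wy":0,"wz":0},
  {"x":0,"y":0,"z":0,"wx":0,"wy":0,"wz":0},
  {"x":0,"y":0,"z":0,"wx":0,"wy":0,"wz":0},
  {"x":0,"y":0,"z":0,"wx":0,"wy":0,"wz":0},
  {"x":0,"y":0,"z":0,"wx":0,"wy":0,"wz":0},
], hand=0)

```text
t: 39.0
eef_pos: [0.603, -0.3116, -0.014]
tool_rot: [-0.0, 0.999, 0.038, 0.0]
contact_force: [0.7, -0.5, 0.2]
gripper_width: 0.498
```

Request:
jog_arm([
  {"x":0,"y":0,"z":-0.05,"wx":0,"wy":0,"wz":0},
  {"x":0,"y":0,"z":-0.15,"wx":0,"wy":0,"wz":0},
  {"x":0,"y":0,"z":-0.3,"wx":0,"wy":0,"wz":0},
  {"x":0,"y":0,"z":-0.5,"wx":0,"wy":0,"wz":0},
  {"x":0,"y":0,"z":-0.7,"wx":0,"wy":0,"wz":0},
  {"x":0,"y":0,"z":-0.7,"wx":0,"wy":0,"wz":0},
  {"x":0,"y":0,"z":-0.7,"wx":0,"wy":0,"wz":0},
])

```text
t: 39.58
eef_pos: [0.6053, -0.3126, 0.1304]
tool_rot: [0.001, 0.999, 0.038, 0.003]
contact_force: [-0.7, -0.9, -1.1]
gripper_width: 0.508
```

```bash
python3 - <<'E'
from h import *
o,p,r=st();print(p,o["gripper_width"],o["contact_force"])
a=snap("wrist","w19")
for d in finder.place_of("wrist","hammer_balance"):print(d,ray("wrist",d["location"],.031))
snap("scene","s19")
for d in finder.place_of("scene","drawer_pull"):print(d,ray("scene",d["location"],.047))
X=np.array([np.cos(np.radians(4.5)),np.sin(np.radians(4.5))]);print(rel([.40,-.255,.12],down(np.radians(-85.5))))
E
```

```text
[ 0.6053452  -0.31264305  0.13037905] 0.5084355449201922 [-0.69284913 -0.94901676 -1.11437776]
{'location': [281.4, 191.5], 'confidence': 0.91} [ 0.60166165 -0.31203023  0.031     ]
{'location': [176.0, 169.3], 'confidence': 0.74} [ 0.426896   -0.25156711  0.047     ]
(array([-0.985, -0.358,  0.026]), array([-0.001,  0.001, -0.001]))
```

Request:
jog_arm([
  {"x":-0.2,"y":-0.1,"z":0,"wx":0,"wy":0,"wz":0},
  {"x":-0.4,"y":-0.2,"z":0,"wx":0,"wy":0,"wz":0},
  {"x":-0.6,"y":-0.3,"z":0,"wx":0,"wy":0,"wz":0},
  {"x":-0.8,"y":-0.36,"z":0,"wx":0,"wy":0,"wz":0},
  {"x":-1,"y":-0.36,"z":0,"wx":0,"wy":0,"wz":0},
  {"x":-1,"y":-0.36,"z":0,"wx":0,"wy":0,"wz":0},
  {"x":-1,"y":-0.36,"z":0,"wx":0,"wy":0,"wz":0},
], hand=-1)

```text
t: 40.37
eef_pos: [0.3926, -0.2548, 0.1241]
tool_rot: [-0.001, 0.999, 0.037, -0.003]
contact_force: [-0.2, -0.2, -0.5]
gripper_width: 0.001
```

```bash
python3 - <<'E'
from h import *
o,p,r=st();print(p,o["gripper_width"],o["contact_force"])
print(rel([.392,-.255,-.007],down(np.radians(-85.5))))
snap("top","top20");
for d in finder.place_of("top","drawer_pull"):print(d,ray("top",d["location"],.047))
E
```

```text
[ 0.39260222 -0.25484194  0.1240893 ] 0.0013677929873841292 [-0.22326621 -0.1743824  -0.53564812]
(array([0.001, 0.003, 0.655]), array([-0.001,  0.002, -0.002]))
{'location': [378.8, 267.1], 'confidence': 0.78} [ 0.42427345 -0.25282081  0.047     ]
```

Request:
jog_arm([
  {"x":0,"y":0,"z":0.15,"wx":0,"wy":0,"wz":0},
  {"x":0,"y":0,"z":0.3,"wx":0,"wy":0,"wz":0},
  {"x":0,"y":0,"z":0.45,"wx":0,"wy":0,"wz":0},
  {"x":0,"y":0,"z":0.6,"wx":0,"wy":0,"wz":0},
  {"x":0,"y":0,"z":0.65,"wx":0,"wy":0,"wz":0},
  {"x":0,"y":0,"z":0.65,"wx":0,"wy":0,"wz":0},
])

```text
t: 40.97
eef_pos: [0.3966, -0.2534, -0.0076]
tool_rot: [-0.003, 0.999, 0.039, -0.003]
contact_force: [0.4, -0.2, -0.4]
gripper_width: 0.002
```

Request:
jog_arm([
  {"x":0.03,"y":0,"z":0,"wx":0,"wy":0,"wz":0},
  {"x":0.06,"y":0,"z":0,"wx":0,"wy":0,"wz":0},
  {"x":0.09,"y":0,"z":0,"wx":0,"wy":0,"wz":0},
  {"x":0.12,"y":0,"z":0,"wx":0,"wy":0,"wz":0},
  {"x":0.15,"y":0,"z":0,"wx":0,"wy":0,"wz":0},
  {"x":0.18,"y":0,"z":0,"wx":0,"wy":0,"wz":0},
  {"x":0.21,"y":0,"z":0,"wx":0,"wy":0,"wz":0},
  {"x":0.24,"y":0,"z":0,"wx":0,"wy":0,"wz":0},
  {"x":0.27,"y":0,"z":0,"wx":0,"wy":0,"wz":0},
  {"x":0.3,"y":0,"z":0,"wx":0,"wy":0,"wz":0},
])

```text
t: 41.8
eef_pos: [0.4569, -0.2486, -0.0079]
tool_rot: [-0.003, 0.999, 0.039, -0.003]
contact_force: [-1.1, 0.1, 1.3]
gripper_width: 0.002
```

```bash
python3 - <<'E'
from h import *
o,p,r=st();print(p,o["gripper_width"],o["contact_force"])
snap("scene","s21")
for n in("drawer_pull","drawer_wide","drawer_narrow"):
  for d in finder.place_of("scene",n):print(n,d,ray("scene",d["location"],.047 if "pull" in n else .017))
E
```

```text
[ 0.45688416 -0.248593   -0.00794922] 0.0015118463279423316 [-1.13512763  0.11353574  1.28334198]
drawer_pull {'location': [171.7, 180.4], 'confidence': 0.66} [ 0.47292305 -0.25004984  0.047     ]
drawer_wide {'location': [193.5, 224.5], 'confidence': 0.95} [ 0.58774713 -0.17910478  0.017     ]
drawer_narrow {'location': [127.1, 225.9], 'confidence': 0.67} [ 0.60049397 -0.315975    0.017     ]
```

Request:
jog_arm([
  {"x":0.03,"y":0,"z":0,"wx":0,"wy":0,"wz":0},
  {"x":0.07,"y":0,"z":0,"wx":0,"wy":0,"wz":0},
  {"x":0.11,"y":0,"z":0,"wx":0,"wy":0,"wz":0},
  {"x":0.15,"y":0,"z":0,"wx":0,"wy":0,"wz":0},
  {"x":0.19,"y":0,"z":0,"wx":0,"wy":0,"wz":0},
  {"x":0.23,"y":0,"z":0,"wx":0,"wy":0,"wz":0},
  {"x":0.27,"y":0,"z":0,"wx":0,"wy":0,"wz":0},
  {"x":0.31,"y":0,"z":0,"wx":0,"wy":0,"wz":0},
  {"x":0.35,"y":0,"z":0,"wx":0,"wy":0,"wz":0},
  {"x":0.38,"y":0,"z":0,"wx":0,"wy":0,"wz":0},
  {"x":0.4,"y":0,"z":0,"wx":0,"wy":0,"wz":0},
])

```text
t: 42.92
eef_pos: [0.5379, -0.2423, -0.0083]
tool_rot: [-0.003, 0.999, 0.039, -0.002]
contact_force: [-1.2, -0.0, 1.4]
gripper_width: -0.001
```

Request:
jog_arm([
  {"x":0.03,"y":0,"z":0,"wx":0,"wy":0,"wz":0},
  {"x":0.07,"y":0,"z":0,"wx":0,"wy":0,"wz":0},
  {"x":0.11,"y":0,"z":0,"wx":0,"wy":0,"wz":0},
  {"x":0.15,"y":0,"z":0,"wx":0,"wy":0,"wz":0},
  {"x":0.19,"y":0,"z":0,"wx":0,"wy":0,"wz":0},
  {"x":0.23,"y":0,"z":0,"wx":0,"wy":0,"wz":0},
  {"x":0.27,"y":0,"z":0,"wx":0,"wy":0,"wz":0},
  {"x":0.3,"y":0,"z":0,"wx":0,"wy":0,"wz":0},
  {"x":0.32,"y":0,"z":0,"wx":0,"wy":0,"wz":0},
])

```text
t: 43.67
eef_pos: [0.6031, -0.2372, -0.0085]
tool_rot: [-0.002, 0.999, 0.039, -0.002]
contact_force: [-1.6, 0.8, 0.4]
gripper_width: -0.002
```

```bash
python3 - <<'E'
from h import *
o,p,r=st();print(p,o["contact_force"],r.as_matrix()[:,0])
snap("top","top22")
for d in finder.place_of("top","drawer_pull"):print(d,ray("top",d["location"],.047))
E
```

```text
[ 0.6030835  -0.23724125 -0.00846174] [-1.59333398  0.83115311  0.44370888] [ 0.99693929  0.07810552 -0.00340426]
{'location': [372.3, 196.1], 'confidence': 0.98} [ 0.612826   -0.23705475  0.047     ]
```

Request:
jog_arm([
  {"x":0.03,"y":0,"z":0,"wx":0,"wy":0,"wz":0},
  {"x":0.06,"y":0,"z":0,"wx":0,"wy":0,"wz":0},
  {"x":0.08,"y":0,"z":0,"wx":0,"wy":0,"wz":0},
  {"x":0.08,"y":0,"z":0,"wx":0,"wy":0,"wz":0},
])

```text
t: 44.1
eef_pos: [0.6194, -0.2362, -0.0085]
tool_rot: [-0.002, 0.999, 0.039, -0.002]
contact_force: [-0.9, -1.1, -0.8]
gripper_width: 0.003
```

Request:
jog_arm([
  {"x":0.02,"y":0,"z":0,"wx":0,"wy":0,"wz":0},
  {"x":0.03,"y":0,"z":0,"wx":0,"wy":0,"wz":0},
  {"x":0.03,"y":0,"z":0,"wx":0,"wy":0,"wz":0},
])

```text
t: 44.35
eef_pos: [0.6264, -0.2356, -0.0084]
tool_rot: [-0.002, 0.999, 0.039, -0.001]
contact_force: [0.8, -0.1, -0.0]
gripper_width: -0.003
```

Request:
jog_arm([
  {"x":0.015,"y":0,"z":0,"wx":0,"wy":0,"wz":0},
  {"x":0.02,"y":0,"z":0,"wx":0,"wy":0,"wz":0},
  {"x":0.02,"y":0,"z":0,"wx":0,"wy":0,"wz":0},
])

```text
t: 44.6
eef_pos: [0.6303, -0.2353, -0.0084]
tool_rot: [-0.002, 0.999, 0.039, -0.001]
contact_force: [-2.7, -0.1, 1.1]
gripper_width: 0.002
```

Request:
jog_arm([
  {"x":0.01,"y":0,"z":0,"wx":0,"wy":0,"wz":0},
  {"x":0.015,"y":0,"z":0,"wx":0,"wy":0,"wz":0},
  {"x":0.015,"y":0,"z":0,"wx":0,"wy":0,"wz":0},
])

```text
t: 44.85
eef_pos: [0.6301, -0.2353, -0.0086]
tool_rot: [-0.003, 0.999, 0.039, -0.004]
contact_force: [-10.7, 0.5, 8.3]
gripper_width: 0.004
```

Request:
jog_arm([
  {"x":0.01,"y":0,"z":0,"wx":0,"wy":0,"wz":0},
  {"x":0.015,"y":0,"z":0,"wx":0,"wy":0,"wz":0},
  {"x":0.015,"y":0,"z":0,"wx":0,"wy":0,"wz":0},
])

```text
t: 45.1
eef_pos: [0.6297, -0.2353, -0.0088]
tool_rot: [-0.003, 0.999, 0.039, -0.007]
contact_force: [-12.1, 1.2, 10.2]
gripper_width: -0.004
```

Request:
jog_arm([
  {"x":0.008,"y":0,"z":0,"wx":0,"wy":0,"wz":0},
  {"x":0.012,"y":0,"z":0,"wx":0,"wy":0,"wz":0},
  {"x":0.012,"y":0,"z":0,"wx":0,"wy":0,"wz":0},
])

```text
t: 45.35
eef_pos: [0.6294, -0.2354, -0.0089]
tool_rot: [-0.003, 0.999, 0.038, -0.01]
contact_force: [-10.3, 0.3, 8.4]
gripper_width: -0.004
```

Request:
jog_arm([
  {"x":0.01,"y":0,"z":0,"wx":0,"wy":0,"wz":0},
  {"x":0.02,"y":0,"z":0,"wx":0,"wy":0,"wz":0},
  {"x":0.03,"y":0,"z":0,"wx":0,"wy":0,"wz":0},
  {"x":0.03,"y":0,"z":0,"wx":0,"wy":0,"wz":0},
  {"x":0.03,"y":0,"z":0,"wx":0,"wy":0,"wz":0},
])

```text
t: 45.77
eef_pos: [0.6288, -0.2355, -0.0094]
tool_rot: [-0.003, 0.999, 0.038, -0.016]
contact_force: [-20.3, 1.2, 15.2]
gripper_width: 0.001
```

```bash
python3 - <<'E'
from h import *
o,p,r=st();print(p,o["contact_force"],o["torque"],r.as_matrix()[:,2])
snap("scene","s23");snap("top","top23")
for c in("top","scene"):
  for d in finder.place_of(c,"drawer_pull"):print(c,d,ray(c,d["location"],.047))
E
```

```text
[ 0.62877876 -0.23546    -0.00936898] [-20.30731743   1.1606579   15.16143645] [0.40775858 3.87417538 0.08993239] [-0.03238599  0.00520875 -0.99946186]
top {'location': [369.9, 188.2], 'confidence': 0.95} [ 0.63414878 -0.2307591   0.047     ]
scene {'location': [160.3, 231.2], 'confidence': 0.58} [ 0.6457863  -0.22828068  0.047     ]
```

Request:
jog_arm([
  {"x":-0.05,"y":0,"z":0,"wx":0,"wy":-0.01,"wz":0},
  {"x":-0.2,"y":0,"z":0,"wx":0,"wy":-0.01,"wz":0},
  {"x":-0.4,"y":0,"z":0,"wx":0,"wy":-0.01,"wz":0},
  {"x":-0.5,"y":0,"z":0,"wx":0,"wy":-0.01,"wz":0},
  {"x":-0.5,"y":0,"z":-0.1,"wx":0,"wy":-0.01,"wz":0},
  {"x":-0.5,"y":0,"z":-0.1,"wx":0,"wy":-0.01,"wz":0},
])

```text
t: 46.47
eef_pos: [0.5312, -0.2444, 0.0165]
tool_rot: [-0.002, 0.999, 0.037, -0.029]
contact_force: [1.1, 0.1, 1.0]
gripper_width: -0.002
```

```bash
python3 - <<'E'
from h import *
o,p,r=st();print(p,o["contact_force"],r.as_matrix()[:,2])
b=snap("scene","s24");a=snap("wrist","w24");t=snap("top","top24")
for c in("top","scene","wrist"):
  for d in finder.place_of(c,"drawer_pull"):print(c,d,ray(c,d["location"],.047))
s=cv2.resize(b[200:350,20:260],(384,240),interpolation=cv2.INTER_CUBIC);t=cv2.resize(t[130:230,300:460],(384,240),interpolation=cv2.INTER_CUBIC)
a=cv2.resize(a[:300],(400,214))
m=np.zeros((480,784,3),np.uint8);m[:240,:384]=s;m[240:,:384]=t;m[:214,384:]=a
cv2.imwrite("pics/c24.png",m[:,:,::-1])
E
```

```text
[ 0.53122679 -0.24441285  0.01652751] [1.14314519 0.07945436 1.03341721] [-0.05872339  0.00105688 -0.99827373]
top {'location': [372.3, 188.0], 'confidence': 0.81} [ 0.63478047 -0.23721475  0.047     ]
scene {'location': [161.1, 229.4], 'confidence': 0.86} [ 0.64046539 -0.22817353  0.047     ]
```

Request:
jog_arm([
  {"x":0,"y":0,"z":0.01,"wx":0,"wy":0.019,"wz":0},
  {"x":0,"y":0,"z":0.02,"wx":0,"wy":0.019,"wz":0},
  {"x":0,"y":0,"z":0.03,"wx":0,"wy":0.019,"wz":0},
  {"x":0,"y":0,"z":0.03,"wx":0,"wy":0.019,"wz":0},
])

```text
t: 47.1
eef_pos: [0.5297, -0.2424, 0.0065]
tool_rot: [-0.004, 0.999, 0.038, -0.003]
contact_force: [0.3, 0.6, -0.4]
gripper_width: -0.0
```

```bash
python3 - <<'E'
from h import *
o,p,r=st();print(p,o["contact_force"],r.as_matrix()[:,2])
print(rel([.617,-.237,.01],down(np.radians(-85.5))))
E
```

```text
[ 0.52966751 -0.24240593  0.00649458] [ 0.32193036  0.57237114 -0.44790668] [-0.00592435  0.00818297 -0.99994897]
(array([ 0.437,  0.006, -0.02 ]), array([-0.003,  0.002, -0.001]))
```

View pics/c24.png

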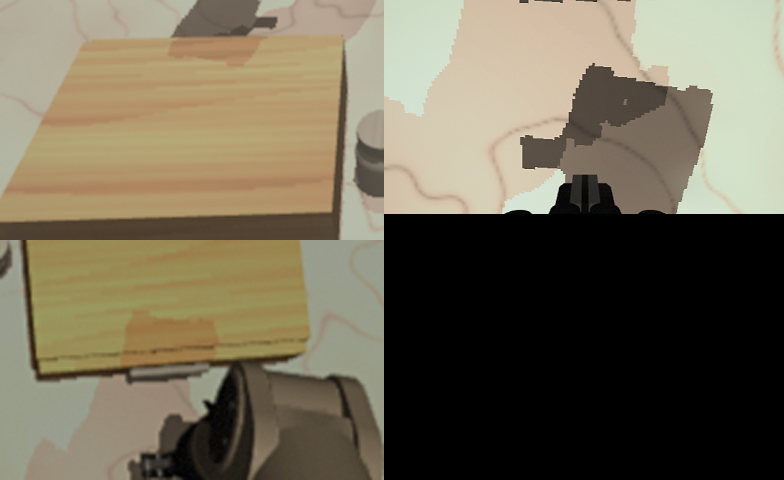

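Request:
jog_arm([
  {"x":0.1,"y":0,"z":-0.02,"wx":-0.003,"wy":0.002,"wz":0},
  {"x":0.2,"y":0,"z":-0.02,"wx":-0.003,"wy":0.002,"wz":0},
  {"x":0.3,"y":0.006,"z":-0.02,"wx":-0.003,"wy":0.002,"wz":0},
  {"x":0.4,"y":0.006,"z":-0.02,"wx":-0.003,"wy":0.002,"wz":0},
  {"x":0.44,"y":0.006,"z":-0.02,"wx":-0.003,"wy":0.002,"wz":0},
  {"x":0.44,"y":0.006,"z":-0.02,"wx":-0.003,"wy":0.002,"wz":0},
])

```text
t: 47.6
eef_pos: [0.6199, -0.2357, 0.0099]
tool_rot: [0.0, 0.999, 0.039, 0.001]
contact_force: [0.4, -0.1, 0.5]
gripper_width: 0.001
```

Request:
jog_arm([
  {"x":0.02,"y":0,"z":0,"wx":0,"wy":0,"wz":0},
  {"x":0.04,"y":0,"z":0,"wx":0,"wy":0,"wz":0},
  {"x":0.05,"y":0,"z":0,"wx":0,"wy":0,"wz":0},
  {"x":0.05,"y":0,"z":0,"wx":0,"wy":0,"wz":0},
])

```text
t: 47.93
eef_pos: [0.6298, -0.235, 0.01]
tool_rot: [0.0, 0.999, 0.039, 0.001]
contact_force: [0.1, 0.2, -0.7]
gripper_width: -0.001
```

Request:
jog_arm([
  {"x":0.01,"y":0,"z":0,"wx":0,"wy":0,"wz":0},
  {"x":0.02,"y":0,"z":0,"wx":0,"wy":0,"wz":0},
  {"x":0.025,"y":0,"z":0,"wx":0,"wy":0,"wz":0},
  {"x":0.025,"y":0,"z":0,"wx":0,"wy":0,"wz":0},
])

```text
t: 48.27
eef_pos: [0.6304, -0.2352, 0.0096]
tool_rot: [-0.0, 0.999, 0.038, -0.003]
contact_force: [-10.9, 0.2, 8.2]
gripper_width: 0.002
```

Request:
jog_arm([
  {"x":-0.05,"y":0,"z":0,"wx":0,"wy":0,"wz":0},
  {"x":-0.2,"y":0,"z":0,"wx":0,"wy":0,"wz":0},
  {"x":-0.4,"y":0,"z":0,"wx":0,"wy":0,"wz":0},
  {"x":-0.6,"y":0,"z":-0.1,"wx":0,"wy":0,"wz":0},
  {"x":-0.7,"y":0,"z":-0.3,"wx":0,"wy":0,"wz":0},
  {"x":-0.7,"y":0,"z":-0.5,"wx":0,"wy":0,"wz":0},
  {"x":-0.7,"y":0,"z":-0.7,"wx":0,"wy":0,"wz":0},
  {"x":-0.7,"y":0,"z":-0.7,"wx":0,"wy":0,"wz":0},
])

```text
t: 48.93
eef_pos: [0.4958, -0.2481, 0.1587]
tool_rot: [0.003, 0.999, 0.037, 0.003]
contact_force: [1.6, -1.0, 0.1]
gripper_width: -0.004
```

```bash
python3 - <<'E'
from h import *
o,p,r=st();print(o["t"],p,o["contact_force"])
for c in("top","scene","wrist"):
  snap(c,c+"25")
  for n,z in (("drawer_pull",.047),("cheese1",.062),("jar",0)):
    for d in finder.place_of(c,n):print(c,n,d["confidence"],ray(c,d["location"],z).round(3))
# profile along drawer axis in wrist picture: seam between front panel and unit
im=cv2.imread("pics/wrist25.png").mean(2)
for yy in(-.15,-.30):
  pr=[]
  for x in np.arange(.62,.69,.003):
    u,v=proj("wrist",np.array([x,yy+(x-.65)*.078,.073]));pr.append((round(x,3),int(im[int(v),int(u)]) if 0<=v<420 and 0<=u<560 else None))
  print(yy,pr)
E
```

```text
48.9333 [ 0.49581323 -0.24805946  0.1587197 ] [ 1.63136161 -0.99744248  0.06966847]
top drawer_pull 0.61 [ 0.633 -0.231  0.047]
top cheese1 0.92 [0.682 0.298 0.062]
top cheese1 0.88 [0.673 0.162 0.062]
top jar 0.95 [ 0.784 -0.016  0.   ]
scene drawer_pull 0.79 [ 0.645 -0.227  0.047]
scene cheese1 0.89 [0.691 0.299 0.062]
scene cheese1 0.67 [0.679 0.163 0.062]
scene jar 0.59 [ 0.787 -0.022  0.   ]
-0.15 [(np.float64(0.62), None), (np.float64(0.623), None), (np.float64(0.626), None), (np.float64(0.629), None), (np.float64(0.632), None), (np.float64(0.635), None), (np.float64(0.638), None), (np.float64(0.641), None), (np.float64(0.644), None), (np.float64(0.647), None), (np.float64(0.65), None), (np.float64(0.653), None), (np.float64(0.656), None), (np.float64(0.659), None), (np.float64(0.662), None), (np.float64(0.665), None), (np.float64(0.668), None), (np.float64(0.671), None), (np.float64(0.674), None), (np.float64(0.677), None), (np.float64(0.68), None), (np.float64(0.683), None), (np.float64(0.686), None), (np.float64(0.689), None)]
-0.3 [(np.float64(0.62), None), (np.float64(0.623), None), (np.float64(0.626), None), (np.float64(0.629), None), (np.float64(0.632), None), (np.float64(0.635), None), (np.float64(0.638), None), (np.float64(0.641), None), (np.float64(0.644), None), (np.float64(0.647), None), (np.float64(0.65), None), (np.float64(0.653), None), (np.float64(0.656), None), (np.float64(0.659), None), (np.float64(0.662), None), (np.float64(0.665), None), (np.float64(0.668), None), (np.float64(0.671), None), (np.float64(0.674), None), (np.float64(0.677), None), (np.float64(0.68), None), (np.float64(0.683), None), (np.float64(0.686), None), (np.float64(0.689), None)]
```

```bash
python3 -c "
from station import bot;print(bot.hand_in())"
```

```text
the job is handed in; nothing more can be done
None
```

The job is handed in after about 49 s of the 210 s robot time. No verdict was reported, and nothing shows inside the closed drawer, so I could not check its contents at the end.

**What I did**
- **Plates:** Only two plates were on the board, in the middle and left lanes. I slid each out past the front edge and laid both, one on the other, in the wide compartment.
- **Hammer:** It had been knocked aside during the run, so I located it again. I gripped it at its balance point, carried it level and let it go in the narrow compartment.
- **Drawer:** I pushed it in by the pull bar until it met a hard stop.

**Last checks**
- **Before closing:** The wrist camera showed the plate stack near the middle of the wide compartment. The hammer's balance point was within 1 to 2 mm of its target in the narrow one.
- **Drawer home:** It resisted 20 N with no movement. A second push at a different height stopped at the same place, so it had not sprung back. I take this to be home, but the cameras put the pull bar at x = 0.633 m (top) and 0.645 m (scene). They are too far apart to confirm the 3 mm limit.
- **Cheeses and jar:** They read within about 10 mm of where they started, close to the cameras' spread.

**What disagreed:** The real fingertips sat about 37 mm above the reported tool point. I found this by touching the first plate and allowed for it in every later move.

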